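Guard the gouges and pack them in the tote

ROBOT

A 7-joint arm with a two-finger parallel gripper is mounted at the origin on the work surface. World frame = base frame: x ahead of the robot, y to its left, z up, the work surface at z = 0. Lengths are in m, angles in rad, forces in N, time in s.
With the tool pointing down it reaches from about 0.35 to 0.9 m from the base axis. Payload 8.1 kg.
Tool frame: the origin (TCP) lies midway between the tips of the shut fingers; the grasp point (between the pads) lies 19 mm behind it (env.grasp_offset is the z of the grasp point in the tool frame, in m); z points along the fingers, y is the line along which they close (so a half turn about z gives the same grasp; the last joint's range is limited). The gripper opens to 85 mm and grips with 20 to 120 N. Pads are 22 mm wide; open, the fingers measure 114 mm over their backs; the gripper's body (76 mm by 85 mm) begins 54 mm behind the grasp point. The pads swing forward as they close: fully open they stand 13 mm farther back than shut.
Start: joints at [-1.356, 0.434, 0.025, 1.573, -0.012, 1.134, -0.075], TCP at [0.195, 0.594, 0.231] pointing down, gripper open.
Joint ranges: [-2.62, 2.62], [-0.44, 2.09], [-1.27, 1.32], [0.08, 2.57], [-1.32, 4.46], [0.12, 2], [-2.74, 2.74]. Speed limits (rad/s): [2.22, 2.22, 3.01, 3.01, 3.14, 3.14, 3.14].

INTERFACE

Orientations are given as a 3x3 rotation matrix whose columns are the frame's x, y, z axes.
In Python, from rig import observe, snapshot, ticket, env gives the robot as it stands.
- The arm moves only by the tool step_arm, never from a script. Its argument "targets" is a list of rows, each a list of 3 entries, a list of its own where there are three numbers: the shift along the tool's x, y, z in m, then the turn, a rotation vector about the tool's x, y, z in degrees, then the opening, from -1 (shut) to 1 (fully open). In form: [[[x, y, z], [wx, wy, wz], grip], ...]. A call has 1 to 8 rows; each row is the pose to reach, as a shift and turn from the pose commanded when the call began, along the tool's axes at that moment; what a row does not reach only later rows make up. A row lasts 1/12 s, in which the tool goes at most 41.7 mm and 7.16 degrees, less where a joint would pass 70% of its speed; a pose out of reach is approached as far as the arm can. A call with a gripper value outside its range is refused whole. The fingers move at their own pace and stop on an object; the grip force is fixed at half the most. Time passes only in rows, so rows that repeat a pose let the fingers close. It gives the time, the measured TCP pose, the force, the opening and the grip force at its end, in the units of the state.
- observe(): the state, without advancing time (a new reading comes with each control period).
- snapshot(name): name is "side" or "top" or "wrist"; returns a dict with "frame" (384x512x3 uint8, red, green, blue), "z_map" (384x512 float32, m along the optical axis (not along the pixel's ray), 0 where there is no reading), "vertical_fov" (degrees; the focal length in pixels is half the picture's height over the tangent of half this angle, whatever the lens; pixels are square), "cx", "cy" (the principal point, pixels), "distortion" ([k1, k2, p1, p2, k3] as OpenCV has them; the pictures are not rectified), "origin" and "orientation" of the camera in the world; the wrist camera has in their place "tool_from_camera" (4x4, takes a point from camera to tool coordinates, whose origin is the TCP and whose axes are the flange's). Camera axes: x right, y up, looking along -z (the intrinsics and any distortion apply to the point x, -y, -z); pixel columns grow to the right and rows downward; lengths in m; the calibration is good to about 2 mm. A picture is of the moment at which its call begins: read the wrist's pose just before it.
- ticket.finish_job(): hands the job in; it is judged then, once.
The state is a dict: "t": time; "joint_pos": joint angles; "qvel": joint speeds; "joint_torque": joint torques, N m; "ee_pos": TCP position; "orientation": TCP orientation; "ft_force": force on the tool from outside, world axes, zero at the start; "torque": the same for the moment, N m; "opening": finger opening in m; "finger_force": force on a finger pad.
Only numpy, scipy, OpenCV 4.12 (cv2) and the standard library are available. Lean on these libraries where they do the work, as an engineer would, in place of code of your own. Each camera call takes 0.05 s, during which the arm holds its last target. There are 200 camera calls.

TASK

Pack the palm carving tools for the workshop class: first slip an edge guard over the blade of every carving tool while it still stands in the rack, gently, until it sits fully home on the handle. Once every blade is covered, pull the tools straight out of the rack, guards on, and stand each one handle down in a free compartment of the wooden tote. Leave the brush in the rack and everything else on the bench where it is.

Things in the scene. Friction and masses are not known exactly. Their poses are not given: they have to be found in the camera images.
- rack: dark wooden tool rack, fixed to the bench: a block 64 (x) x 324 (y) x 62 mm tall with an end cheek 12 mm thick at each end and five round sockets in a row along its y, 62 mm apart (at y = -124, -62, 0, 62, 124), each 33 mm across and 50 mm deep. Origin: centre of its underside.
- gouge1: palm carving tool (U-shaped gouge), 131 mm long, 75 g: wooden handle 30 mm across, 95 mm long; brass ferrule 14 mm across, 8 mm high; blade 11 mm wide, 28 mm long. Stands blade up in a rack socket, its foot 12 mm above the bench, loose by 1.5 mm all round. Origin: centre of the handle's foot; z runs towards the blade. One of the four may be absent (None).
- gouge1_neck (a point): on the axis of gouge1, at the flat top of its wooden handle, 95 mm from the foot: a guard that is fully home sits on this shoulder, its open end at this point.
- gouge2: palm carving tool (V-tool), 131 mm long, 75 g: wooden handle 30 mm across, 95 mm long; brass ferrule 14 mm across, 8 mm high; blade 11 mm wide, 28 mm long. Stands blade up in a rack socket, its foot 12 mm above the bench, loose by 1.5 mm all round. Origin: centre of the handle's foot; z runs towards the blade. One of the four may be absent (None).
- gouge2_neck (a point): on the axis of gouge2, at the flat top of its wooden handle, 95 mm from the foot: a guard that is fully home sits on this shoulder, its open end at this point.
- gouge3: palm carving tool (flat chisel), 131 mm long, 75 g: wooden handle 30 mm across, 95 mm long; brass ferrule 14 mm across, 8 mm high; blade 11 mm wide, 28 mm long. Stands blade up in a rack socket, its foot 12 mm above the bench, loose by 1.5 mm all round. Origin: centre of the handle's foot; z runs towards the blade. One of the four may be absent (None).
- gouge3_neck (a point): on the axis of gouge3, at the flat top of its wooden handle, 95 mm from the foot: a guard that is fully home sits on this shoulder, its open end at this point.
- gouge4: palm carving tool (shallow gouge), 131 mm long, 75 g: wooden handle 30 mm across, 95 mm long; brass ferrule 14 mm across, 8 mm high; blade 11 mm wide, 28 mm long. Stands blade up in a rack socket, its foot 12 mm above the bench, loose by 1.5 mm all round. Origin: centre of the handle's foot; z runs towards the blade. One of the four may be absent (None).
- gouge4_neck (a point): on the axis of gouge4, at the flat top of its wooden handle, 95 mm from the foot: a guard that is fully home sits on this shoulder, its open end at this point.
- guard1: edge guard: stiff grey plastic cap, a round tube 24 mm outside, 18 mm inside, 42 mm tall, closed on top (bore 39 mm deep), 20 g, standing open end down on the cork mat. All five are alike, any fits any blade, spares remain. Origin: centre of the open end; z points to the closed end. Slides loosely over blade and ferrule; over 20 N between guard and tool harms the edge.
- guard2: edge guard: stiff grey plastic cap, a round tube 24 mm outside, 18 mm inside, 42 mm tall, closed on top (bore 39 mm deep), 20 g, standing open end down on the cork mat. All five are alike, any fits any blade, spares remain. Origin: centre of the open end; z points to the closed end. Slides loosely over blade and ferrule; over 20 N between guard and tool harms the edge.
- guard3: edge guard: stiff grey plastic cap, a round tube 24 mm outside, 18 mm inside, 42 mm tall, closed on top (bore 39 mm deep), 20 g, standing open end down on the cork mat. All five are alike, any fits any blade, spares remain. Origin: centre of the open end; z points to the closed end. Slides loosely over blade and ferrule; over 20 N between guard and tool harms the edge.
- guard4: edge guard: stiff grey plastic cap, a round tube 24 mm outside, 18 mm inside, 42 mm tall, closed on top (bore 39 mm deep), 20 g, standing open end down on the cork mat. All five are alike, any fits any blade, spares remain. Origin: centre of the open end; z points to the closed end. Slides loosely over blade and ferrule; over 20 N between guard and tool harms the edge.
- guard5: edge guard: stiff grey plastic cap, a round tube 24 mm outside, 18 mm inside, 42 mm tall, closed on top (bore 39 mm deep), 20 g, standing open end down on the cork mat. All five are alike, any fits any blade, spares remain. Origin: centre of the open end; z points to the closed end. Slides loosely over blade and ferrule; over 20 N between guard and tool harms the edge.
- mat: cork mat lying on the bench, fixed, 150 (x) x 230 (y) x 3 mm, where the guards stand. Origin: centre of its underside.
- tote: open wooden tote, loose, 0.9 kg, 120 (x) x 176 (y) x 70 mm tall, walls and floor 6 mm thick; dividers 60 mm high make 2 (along x) x 3 (along y) compartments of 51 x 51 mm. The one at +x, +y holds a white block; the other five are free, centres at (x, y) = (-28, -57), (-28, 0), (-28, 57), (28, -57), (28, 0) mm in the tote's frame. Origin: centre of its underside.
- brush: flat glue brush with a red handle 22 mm across, 127 mm long, standing bristles up in one of the rack's sockets; it stays there. Origin: foot of the handle.
- tile: carved wooden tile, 80 x 80 x 12 mm, lying on the bench; leave alone.
- mallet: round wooden carver's mallet standing on its head, 80 mm across, 230 mm tall; leave alone.
- glue: white glue bottle, 56 mm across, 150 mm tall; leave alone.
- strop: wooden strop, 240 x 60 x 16 mm, lying flat; leave alone.
- square: carpenter's square lying flat, stock 100 mm, blade 150 mm; leave alone.
- tape: yellow tape measure, 60 x 28 x 55 mm; leave alone.
Mind the look-alikes: they are no part of the job. Leave any orange look-alike of the guard5 alone.

How it is judged:
On the way:
1. every carving tool stands in the rack with a guard fully home on it (guard's open end within 6 mm of the handle's shoulder) (distance between any of guard1, guard2, guard3, guard4, guard5 and gouge1_neck below 0.006 m and z of each of gouge1, gouge2, gouge3, gouge4 in the frame of rack below 0.025 m and x of gouge1 in the frame of rack between -0.03 and 0.03 m and y of gouge1 in the frame of rack between -0.16 and 0.16 m and angle between each of gouge1, gouge2, gouge3, gouge4's own z axis and vertical below 0.25 rad and distance between any of guard1, guard2, guard3, guard4, guard5 and gouge2_neck below 0.006 m and x of gouge2 in the frame of rack between -0.03 and 0.03 m and y of gouge2 in the frame of rack between -0.16 and 0.16 m and distance between any of guard1, guard2, guard3, guard4, guard5 and gouge3_neck below 0.006 m and x of gouge3 in the frame of rack between -0.03 and 0.03 m and y of gouge3 in the frame of rack between -0.16 and 0.16 m and distance between any of guard1, guard2, guard3, guard4, guard5 and gouge4_neck below 0.006 m and x of gouge4 in the frame of rack between -0.03 and 0.03 m and y of gouge4 in the frame of rack between -0.16 and 0.16 m), for 0.2 s.
At the end, for the whole second after the job is handed in: Every carving tool present stands handle down at rest in a compartment of the tote (foot less than 16 mm above its floor, leaning less than 40 degrees), with a guard fully home on it: its open end within 6 mm of the handle's shoulder (distance between any of guard1, guard2, guard3, guard4, guard5 and gouge1_neck below 0.006 m and x of gouge1 in the frame of tote between -0.057 and 0.057 m and y of gouge1 in the frame of tote between -0.085 and 0.085 m and z of each of gouge1, gouge2, gouge3, gouge4 in the frame of tote below 0.022 m and angle between each of gouge1, gouge2, gouge3, gouge4's own z axis and vertical below 0.7 rad and linear speed of each of gouge1, gouge2, gouge3, gouge4 below 0.03 m/s and distance between any of guard1, guard2, guard3, guard4, guard5 and gouge2_neck below 0.006 m and x of gouge2 in the frame of tote between -0.057 and 0.057 m and y of gouge2 in the frame of tote between -0.085 and 0.085 m and distance between any of guard1, guard2, guard3, guard4, guard5 and gouge3_neck below 0.006 m and x of gouge3 in the frame of tote between -0.057 and 0.057 m and y of gouge3 in the frame of tote between -0.085 and 0.085 m and distance between any of guard1, guard2, guard3, guard4, guard5 and gouge4_neck below 0.006 m and x of gouge4 in the frame of tote between -0.057 and 0.057 m and y of gouge4 in the frame of tote between -0.085 and 0.085 m); the robot touches nothing.
It fails at once if a carving tool is lifted out of the rack without a guard on its blade ((z of gouge1 in the frame of rack above 0.045 m and not (distance between any of guard1, guard2, guard3, guard4, guard5 and gouge1_neck below 0.03 m)) or (z of gouge2 in the frame of rack above 0.045 m and not (distance between any of guard1, guard2, guard3, guard4, guard5 and gouge2_neck below 0.03 m)) or (z of gouge3 in the frame of rack above 0.045 m and not (distance between any of guard1, guard2, guard3, guard4, guard5 and gouge3_neck below 0.03 m)) or (z of gouge4 in the frame of rack above 0.045 m and not (distance between any of guard1, guard2, guard3, guard4, guard5 and gouge4_neck below 0.03 m))).
It fails at once if a guard and a carving tool press on each other with more than 20 N (contact force between any of guard1, guard2, guard3, guard4, guard5 and gouge1 above 20 N or contact force between any of guard1, guard2, guard3, guard4, guard5 and gouge2 above 20 N or contact force between any of guard1, guard2, guard3, guard4, guard5 and gouge3 above 20 N or contact force between any of guard1, guard2, guard3, guard4, guard5 and gouge4 above 20 N).
It fails at once if a bystander (brush, tile, mallet, glue, strop, square, tape) is moved more than 3 cm (distance of any of brush, tile, mallet, glue, strop, square, tape from where it was at the start of the episode above 0.03 m).
Of gouge1, gouge2, gouge3, gouge4 only 3 to 4 are there at a start; the rules pass over those that are not, and their reading is None.
At some moment in a run one of guard1, guard2, guard3, guard4, guard5, tote may be knocked a few centimetres aside while the robot is not near it.
It also fails if it takes over 210 s, if anything falls off the work surface, if the arm or the gripper's body presses on something with over 40 N, if the wrist force passes 120 N, or if a joint passes its speed limit or range.

## Working session

There is one attempt and no reset: what is moved stays moved. The work goes in short steps, Python scripts to look and compute and a tool call to move; the robot and the scene stay as the last step left them, time stands still between calls to the robot, and variables do not carry over. Pictures are saved under pics/ and viewed, at most 17 in all, crops included, and the job is handed in when it is done.

Besides the shell and the picture viewer there is one more tool, called after "Emit:" as name(argument=value, ...) on one line, values as JSON. step_arm: Moves the arm, as the interface text tells. Its arguments: {"type":"object","properties":{"targets":{"type":"array","items":{"type":"array"}}},"required":["targets"]}

```bash
mkdir -p pics; ls
cat > h.py <<'E'
import numpy as np, cv2
from rig import observe, snapshot, ticket, env
def cam(s, tcp=None):
    f=s["frame"].shape[0]/2/np.tan(np.radians(s["vertical_fov"])/2)
    K=np.array([[f,0,s["cx"]],[0,f,s["cy"]],[0,0,1.]])
    if "origin" in s: T=np.eye(4);T[:3,:3]=np.array(s["orientation"]).reshape(3,3);T[:3,3]=s["origin"]
    else:
        o=tcp; W=np.eye(4);W[:3,:3]=np.array(o["orientation"]).reshape(3,3);W[:3,3]=o["ee_pos"]
        T=W@np.array(s["tool_from_camera"])
    return K,np.array(s["distortion"],float),T
def cloud(s,tcp=None):
    K,D,T=cam(s,tcp); h,w=s["z_map"].shape
    u,v=np.meshgrid(np.arange(w),np.arange(h))
    p=cv2.undistortPoints(np.stack([u,v],-1).reshape(-1,1,2).astype(np.float64),K,D).reshape(h,w,2)
    z=s["z_map"].astype(float)
    P=np.stack([p[...,0]*z,-p[...,1]*z,-z],-1)@T[:3,:3].T+T[:3,3]
    P[z==0]=np.nan
    return P
def grab(name,fn=None):
    o=observe(); s=snapshot(name)
    if fn: cv2.imwrite(f"pics/{fn}.png",cv2.resize(s["frame"][...,::-1],None,fx=1.5,fy=1.5))
    return s,cloud(s,o)
E
python3 - <<'E'
from h import *
o=observe();print({k:np.round(v,3).tolist() for k,v in o.items()},env.grasp_offset)
for n in("top","side"):
    s,P=grab(n,n+"0"); np.savez(n+"0.npz",f=s["frame"],P=P); print(n,s["origin"],s["vertical_fov"],s["distortion"])
E
```

```text
pics
{'t': 0.0, 'joint_pos': [-1.356, 0.435, 0.025, 1.574, -0.012, 1.134, -0.075], 'qvel': [-0.0, 0.001, 0.002, 0.001, -0.0, 0.001, -0.001], 'joint_torque': [-0.0, -67.046, 1.025, -31.621, 0.016, 0.012, -0.0], 'ee_pos': [0.195, 0.593, 0.231], 'orientation': [[-0.95, 0.313, -0.0], [0.313, 0.95, -0.002], [-0.0, -0.002, -1.0]], 'ft_force': [-0.704, -0.09, -0.537], 'torque': [-0.012, 0.03, 0.018], 'finger_force': 0.0, 'opening': 0.085} -0.0187
top [ 0.26721636 -0.02745854  1.71116058] 44.363828262965754 [0.00700474 0.         0.         0.         0.        ]
side [0.52077355 1.28498233 0.95230554] 43.14577081158055 [-0.12647971  0.          0.          0.          0.        ]
```

View pics/top0.png

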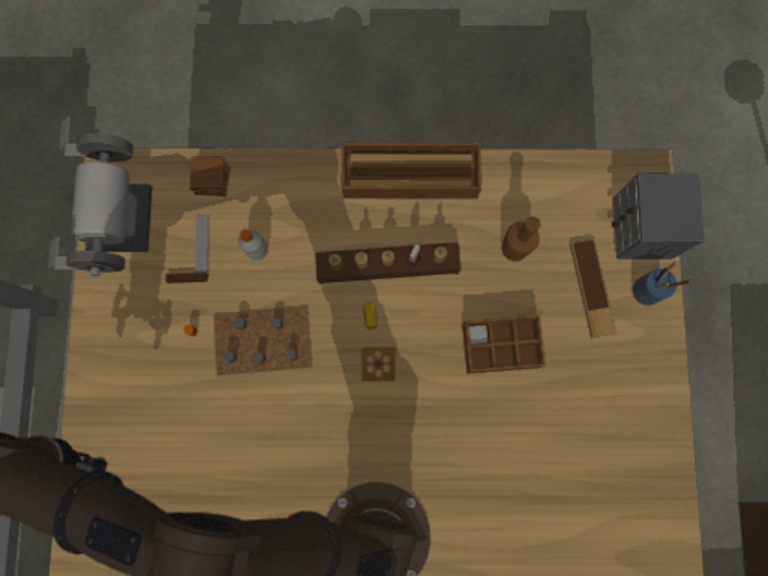

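View pics/side0.png

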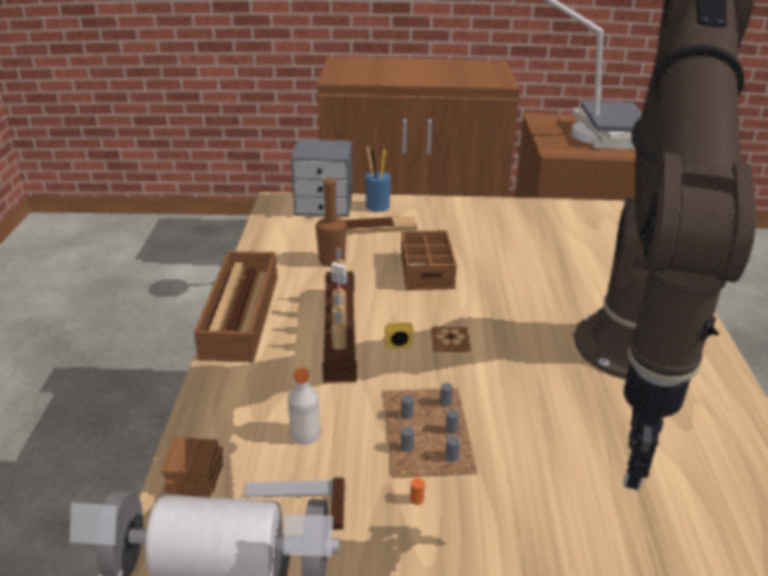

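The top view shows five grey guards on the mat (1.5x px (240,322), (277,322), (230,357), (258,357), (291,355)) and an orange decoy at (190,329). The rack runs from (317,265) to (460,258) with the brush at (413,253). The tote is at (503,344), its white block at (478,334).

```bash
cat >> h.py <<'E'
def guards(P,F,box=(0.3,0.62,0.1,0.45)):
    m=(P[...,2]>0.034)&(P[...,2]<0.055)&(P[...,0]>box[0])&(P[...,0]<box[1])&(P[...,1]>box[2])&(P[...,1]<box[3])
    n,l=cv2.connectedComponents(m.astype(np.uint8))
    return [(np.round(np.nanmedian(P[l==i],0),4),np.round(np.nanmean([P[l==i].min(0),P[l==i].max(0)],0),4),(l==i).sum(),F[l==i].mean(0).round()) for i in range(1,n) if (l==i).sum()>6]
E
python3 - <<'E'
from h import *
d=np.load("top0.npz");P=d["P"];F=d["f"]
for g in guards(P,F): print(*g)
def pts(lst):
    for u,v in lst: print((u,v),P[int(v/1.5),int(u/1.5)].round(3))
print("rack/tote/mat corners"); pts([(320,255),(322,278),(456,247),(456,270),(218,313),(310,309),(311,367),(218,373)])
# high things above rack
m=(P[...,2]>0.045)&(P[...,2]<0.075)&(P[...,0]>.5)&(P[...,0]<.75)&(P[...,1]>-.25)&(P[...,1]<.2)
r=cv2.minAreaRect(P[m][:,:2].astype(np.float32)*1000);print("rack",r)
m=(P[...,2]>0.09)&(P[...,2]<0.16)&(P[...,0]>.5)&(P[...,0]<.7)&(P[...,1]>-.25)&(P[...,1]<.2)
n,l=cv2.connectedComponents(m.astype(np.uint8))
for i in range(1,n): print("tool",P[l==i].mean(0).round(3),P[l==i].max(0).round(3),(l==i).sum())
m=(P[...,2]>0.055)&(P[...,2]<0.08)&(P[...,0]>.3)&(P[...,0]<.55)&(P[...,1]>-.5)&(P[...,1]<-.15)
print("tote",cv2.minAreaRect(P[m][:,:2].astype(np.float32)*1000), P[m].min(0),P[m].max(0))
c=F[150:200,205:315,::-1];cv2.imwrite("pics/rack.png",cv2.resize(c,None,fx=7,fy=7,interpolation=2))
E
```

```text
[0.6001 0.135  0.0492] [0.6068 0.1225 0.0454] 32 [46. 34. 22.]
[0.4912 0.3232 0.0458] [0.4915 0.3246 0.0449] 41 [66. 65. 64.]
[0.4918 0.2365 0.0455] [0.4922 0.2365 0.0444] 36 [70. 70. 68.]
[0.4768 0.4416 0.0423] [0.4765 0.4409 0.0427] 32 [126.  63.  12.]
[0.4169 0.1987 0.0462] [0.4168 0.1984 0.0452] 39 [70. 69. 67.]
[0.4126 0.3461 0.0464] [0.4126 0.3449 0.044 ] 41 [67. 66. 65.]
[0.4095 0.2752 0.0447] [0.4094 0.2759 0.0439] 40 [68. 67. 66.]
rack/tote/mat corners
(320, 255) [0.655 0.136 0.051]
(322, 278) [0.597 0.13  0.063]
(456, 247) [ 0.678 -0.194  0.052]
(456, 270) [ 0.62  -0.193  0.046]
(218, 313) [ 0.523  0.388 -0.002]
(310, 309) [ 0.531  0.164 -0.001]
(311, 367) [0.392 0.157 0.001]
(218, 373) [0.377 0.379 0.005]
rack ((589.8194580078125, -33.02659606933594), (171.65850830078125, 347.4236755371094), 4.110830307006836)
tool [ 0.642 -0.09   0.129] [ 0.66  -0.079  0.147] 56
tool [ 0.649 -0.151  0.11 ] [ 0.666 -0.138  0.145] 61
tool [ 0.639 -0.029  0.112] [ 0.655 -0.016  0.149] 63
tool [0.63  0.094 0.109] [0.647 0.11  0.145] 62
tool [0.635 0.033 0.111] [0.651 0.047 0.144] 63
tote ((442.9866027832031, -301.86279296875), (120.45479583740234, 177.9335479736328), 4.601663589477539) [ 0.3772697  -0.39412174  0.05507702] [ 0.50809724 -0.20997621  0.07975227]
```

View pics/rack.png

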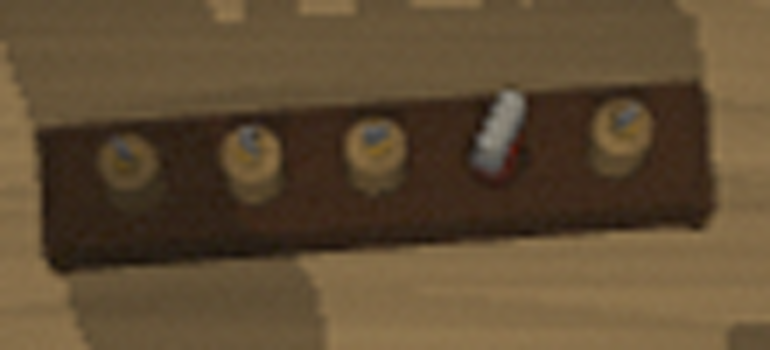

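Emit:
step_arm(targets=[[[-0.034, -0.022, -0.006], [0, 0, 6.7], 1], [[-0.068, -0.044, -0.013], [0, 0, 13.5], 1], [[-0.102, -0.065, -0.02], [0, 0, 20.2], 1], [[-0.136, -0.087, -0.02], [0, 0, 27], 1], [[-0.17, -0.109, -0.02], [0, 0, 33.65], 1], [[-0.17, -0.109, -0.02], [0, 0, 33.65], 1], [[-0.17, -0.109, -0.02], [0, 0, 33.65], 1]])

```text
t: 0.68
ee_pos: [0.3246, 0.4347, 0.2514]
orientation: [[-0.614, 0.79, 0.0], [0.79, 0.614, -0.001], [-0.001, 0.0, -1.0]]
ft_force: [-0.7, 1.2, -0.1]
opening: 0.0855
finger_force: 0.0
```

Emit:
step_arm(targets=[[[-0.04, 0.001, 0], [0, 0, 6.7], 1], [[-0.08, 0.002, 0], [0, 0, 13.5], 1], [[-0.12, 0.002, 0], [0, 0, 20.2], 1], [[-0.16, 0.003, 0], [0, 0, 27], 1], [[-0.202, 0.0036, 0], [0, 0, 33.65], 1], [[-0.202, 0.0036, 0], [0, 0, 33.65], 1], [[-0.202, 0.0036, 0], [0, 0, 33.65], 1]])

```text
t: 1.27
ee_pos: [0.4513, 0.2792, 0.2512]
orientation: [[-0.076, 0.997, 0.0], [0.997, 0.076, -0.001], [-0.001, 0.0, -1.0]]
ft_force: [-0.3, 0.2, -0.9]
opening: 0.0856
finger_force: 0.0
```

```bash
cat >> h.py <<'E'
def go(x=None,y=None,z=None,a=None):
    """print tool-frame shift & turn to reach world TCP x,y,z with tool y at world angle a (deg)"""
    o=observe();R=np.array(o["orientation"]).reshape(3,3);p=np.array(o["ee_pos"])
    t=np.array([p[i] if v is None else v for i,v in enumerate((x,y,z))])
    s=R.T@(t-p)
    if a is None: a=np.degrees(np.arctan2(R[1,1],R[0,1]))
    c,n=np.cos(np.radians(a)),np.sin(np.radians(a))
    Rt=np.array([[-n,c,0],[c,n,0],[0,0,-1.]])
    if np.dot(Rt[:,1],R[:,1])<0: Rt[:,:2]*=-1
    rv=np.degrees(cv2.Rodrigues(R.T@Rt)[0].ravel())
    print("shift",s.round(4).tolist(),"turn",rv.round(2).tolist(),"n",round(np.linalg.norm(s)/.0417,1))
E
python3 - <<'E'
from h import *
o=observe();print(o["t"],np.round(o["ee_pos"],4),np.round(o["orientation"],3).tolist())
s,P=grab("wrist","w1")
for g in guards(P,s["frame"]): print(*g)
s,P=grab("top")
for g in guards(P,s["frame"]): print(*g)
E
```

```text
1.2667 [0.4513 0.2792 0.2512] [[-0.076, 0.997, 0.0], [0.997, 0.076, -0.001], [-0.001, 0.0, -1.0]]
[0.4778 0.4443 0.0417] [0.4781 0.4439 0.039 ] 243 [221. 118.  53.]
[0.415  0.3513 0.0445] [0.4147 0.3512 0.0411] 336 [123. 123. 126.]
[0.4947 0.3305 0.0445] [0.4951 0.3299 0.0403] 338 [120. 121. 123.]
[0.4123 0.2825 0.0446] [0.4118 0.2815 0.0406] 319 [117. 117. 119.]
[0.4946 0.2444 0.0446] [0.495  0.2431 0.0408] 305 [115. 116. 118.]
[0.4201 0.2066 0.0445] [0.4196 0.2046 0.0402] 299 [111. 111. 113.]
[0.602  0.1033 0.046 ] [0.6021 0.1031 0.0457] 22 [50. 30. 22.]
[0.607  0.1384 0.0486] [0.6068 0.1387 0.0472] 17 [64. 43. 29.]
[0.5998 0.1139 0.0463] [0.6021 0.1152 0.0447] 14 [55. 39. 26.]
[0.4919 0.2369 0.0449] [0.4923 0.2367 0.0449] 38 [73. 73. 72.]
[0.4167 0.1989 0.0451] [0.4168 0.1985 0.0444] 38 [73. 73. 72.]
[0.4093 0.2759 0.0441] [0.4095 0.2764 0.0427] 38 [72. 72. 71.]
```

View pics/w1.png

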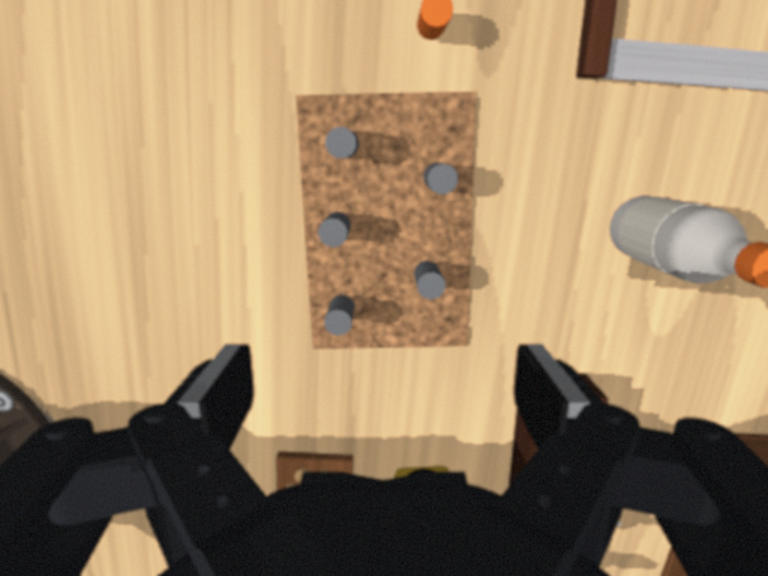

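The wrist view shows the five guards at (342,142), (442,179), (333,229), (430,283) and (339,317), with the orange decoy at (435,13). The wrist and top cameras disagree by several mm in y, so I'll close in and look again.

Emit:
step_arm(targets=[[[-0.038, -0.02, 0.02], [0, 0, 0], 1], [[-0.074, -0.038, 0.05], [0, 0, 0], 1], [[-0.074, -0.038, 0.09], [0, 0, 0], 1], [[-0.074, -0.038, 0.13], [0, 0, 0], 1], [[-0.074, -0.038, 0.14], [0, 0, 0], 1], [[-0.074, -0.038, 0.14], [0, 0, 0], 1], [[-0.074, -0.038, 0.14], [0, 0, 0], 1]])

```text
t: 1.95
ee_pos: [0.4172, 0.2049, 0.111]
orientation: [[-0.082, 0.997, -0.002], [0.997, 0.082, -0.001], [-0.001, -0.002, -1.0]]
ft_force: [0.0, 0.2, 0.4]
opening: 0.085
finger_force: 0.0
```

Run:
```python
from h import *
o=observe();print(o["t"],np.round(o["ee_pos"],4),np.round(o["qvel"],3))
s,P=grab("wrist","w2")
print(np.array(s["tool_from_camera"]).round(3),s["vertical_fov"],s["cx"],s["cy"],s["distortion"])
for g in guards(P,s["frame"]): print(*g)
```

```text
1.95 [0.4172 0.2049 0.111 ] [-0.003 -0.034  0.019 -0.037  0.006  0.013 -0.006]
[[ 0.     0.963  0.271  0.069]
 [ 1.     0.    -0.001  0.001]
 [-0.001  0.271 -0.963 -0.142]
 [ 0.     0.     0.     1.   ]] 66.23686345387401 255.42926330225362 182.5393783223047 [-0.04184319  0.          0.          0.          0.        ]
[0.493  0.3289 0.0446] [0.4945 0.3294 0.0406] 1286 [115. 116. 118.]
[0.4115 0.2813 0.0447] [0.4116 0.2814 0.0446] 945 [128. 128. 131.]
[0.4932 0.2437 0.0447] [0.4946 0.2432 0.0406] 952 [118. 119. 122.]
[0.4193 0.206  0.0446] [0.4195 0.2049 0.0403] 822 [118. 118. 121.]
[0.6098 0.1476 0.0421] [0.6071 0.1443 0.0425] 361 [49. 30. 21.]
```

View pics/w2.png

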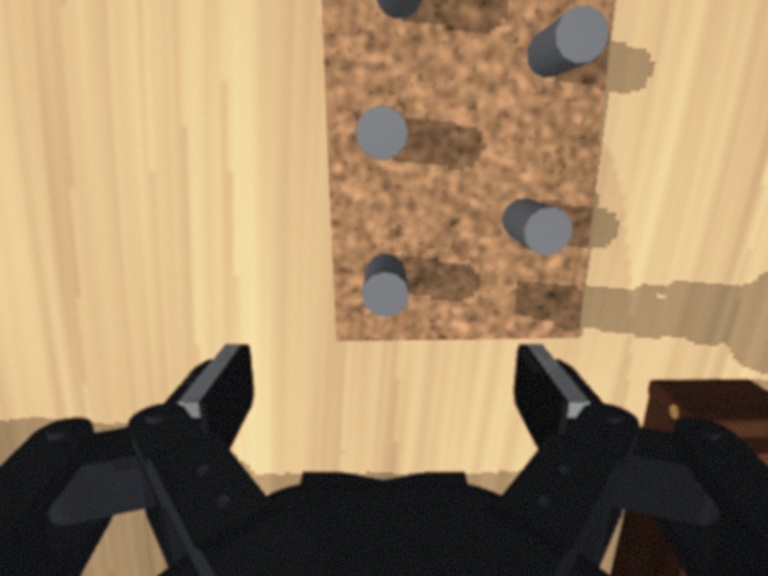

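The guard sits under the gripper at (386,292), between the fingers, and wrist readings repeat from both heights. The wrist calibration is self-consistent, so I'll use it for both pick and place. Next is the grasp.

Emit:
step_arm(targets=[[[0.001, 0.002, 0.03], [0, 0, 0], 1], [[0.001, 0.002, 0.06], [0, 0, 0], 1], [[0.001, 0.002, 0.085], [0, 0, 0], 1], [[0.001, 0.002, 0.095], [0, 0, 0], 1], [[0.001, 0.002, 0.095], [0, 0, 0], 1], [[0.001, 0.002, 0.095], [0, 0, 0], -0.6], [[0.001, 0.002, 0.095], [0, 0, 0], -0.6], [[0.001, 0.002, 0.095], [0, 0, 0], -0.6]])

```text
t: 2.67
ee_pos: [0.4212, 0.2056, 0.0179]
orientation: [[-0.078, 0.997, 0.002], [0.997, 0.078, 0.002], [0.002, 0.002, -1.0]]
ft_force: [-0.0, -0.4, -0.3]
opening: 0.0516
finger_force: 0.0
```

Emit:
step_arm(targets=[[[0, 0, 0], [0, 0, 0], -1], [[0, 0, 0], [0, 0, 0], -1], [[0, 0, 0], [0, 0, 0], -1], [[0, 0, -0.02], [0, 0, 0], -1], [[0, 0, -0.06], [0, 0, 0], -1], [[0, 0, -0.1], [0, 0, 0], -1], [[0, 0, -0.14], [0, 0, 0], -1], [[0, 0, -0.14], [0, 0, 0], -1]])

```text
t: 3.33
ee_pos: [0.4236, 0.2062, 0.163]
orientation: [[-0.077, 0.997, 0.008], [0.997, 0.077, 0.006], [0.006, 0.009, -1.0]]
ft_force: [1.8, 1.1, -0.2]
opening: 0.0222
finger_force: 58.9
```

Run:
```python
from h import *
o=observe();print(o["t"],np.round(o["ee_pos"],4),o["opening"],o["finger_force"])
go(.62,.03,.2,4.4)
s,P=grab("wrist","w3")
```

```text
3.3333 [0.4236 0.2062 0.163 ] 0.022193713737365353 58.86870306363562
shift [-0.1907, 0.1825, -0.0365] turn [0.5, -0.32, 0.04] n 6.4
```

View pics/w3.png

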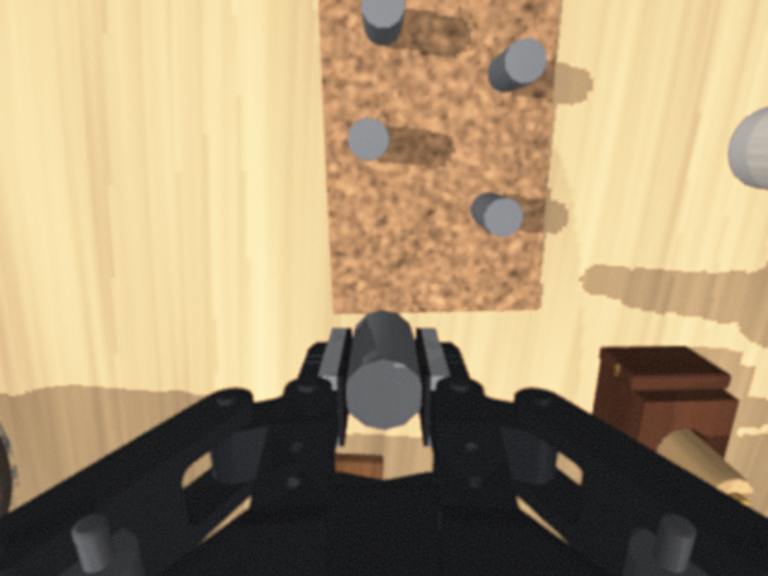

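The guard is held centred at (383,393). Next I'll measure the tools from the wrist viewpoint beyond the rack.

Emit:
step_arm(targets=[[[-0.03, 0.02, -0.03], [0, 0, 0], -1], [[-0.065, 0.04, -0.06], [0, 0, 0], -1], [[-0.1, 0.06, -0.09], [0, 0, 0], -1], [[-0.135, 0.08, -0.1], [0, 0, 0], -1], [[-0.17, 0.1, -0.1], [0, 0, 0], -1], [[-0.205, 0.12, -0.1], [0, 0, 0], -1], [[-0.24, 0.14, -0.1], [0, 0, 0], -1], [[-0.275, 0.16, -0.1], [0, 0, 0], -1]])

```text
t: 4.05
ee_pos: [0.5934, -0.0464, 0.2555]
orientation: [[-0.079, 0.997, -0.001], [0.997, 0.079, 0.0], [0.0, -0.001, -1.0]]
ft_force: [-0.3, 1.0, 0.3]
opening: 0.0219
finger_force: 58.9
```

Emit:
step_arm(targets=[[[-0.035, 0.02, 0], [0, 0, 0], -1], [[-0.07, 0.03, 0], [0, 0, 0], -1], [[-0.1, 0.035, 0], [0, 0, 0], -1], [[-0.12, 0.035, 0], [0, 0, 0], -1], [[-0.12, 0.035, 0], [0, 0, 0], -1], [[-0.12, 0.035, 0], [0, 0, 0], -1], [[-0.12, 0.035, 0], [0, 0, 0], -1]])

```text
t: 4.63
ee_pos: [0.6369, -0.1606, 0.2551]
orientation: [[-0.079, 0.997, -0.002], [0.997, 0.079, 0.001], [0.001, -0.001, -1.0]]
ft_force: [0.4, 0.5, -0.8]
opening: 0.022
finger_force: 58.9
```

```bash
cat >> h.py <<'E'
def tools(P,F):
    m=(P[...,2]>0.097)&(P[...,2]<0.112)&(P[...,0]>.56)&(P[...,0]<.70)&(P[...,1]>-.25)&(P[...,1]<.2)
    n,l=cv2.connectedComponents(m.astype(np.uint8)); r=[]
    for i in range(1,n):
        q=P[l==i]
        if len(q)<60: continue
        q=q[q[:,2]>np.median(q[:,2])-.004]
        c,rad=cv2.minEnclosingCircle((q[:,:2]*1000).astype(np.float32))
        r.append((np.round(c,1),round(rad,1),np.median(q[:,2]).round(4),len(q)))
    return r
E
python3 - <<'E'
from h import *
o=observe();print(o["t"],np.round(o["ee_pos"],4),o["opening"],np.round(o["orientation"],3).tolist())
s,P=grab("wrist","w4"); np.savez("w4.npz",P=P,f=s["frame"])
for t in tools(P,s["frame"]): print(*t)
d=np.load("top0.npz")["P"]; m=(d[...,2]>.18)&(d[...,1]<-.2)&(d[...,0]>.5)&(d[...,0]<.8); print("mallet",np.median(d[m],0))
# guard in tool frame
R=np.array(o["orientation"]).reshape(3,3);Q=(P-np.array(o["ee_pos"]))@R
m=(np.abs(Q[...,0])<.02)&(np.abs(Q[...,1])<.02)&(Q[...,2]<-.015)&(Q[...,2]>-.045)
q=Q[m];zt=np.percentile(q[:,2],3);print("guardtop z",zt); q=q[q[:,2]<zt+.003];print(q.min(0),q.max(0),q.mean(0),cv2.minEnclosingCircle((q[:,:2]*1000).astype(np.float32)))
E
```

```text
4.6333 [ 0.6369 -0.1606  0.2551] 0.022031214870010554 [[-0.079, 0.997, -0.002], [0.997, 0.079, 0.001], [0.001, -0.001, -1.0]]
[643.8 -24.3] 14.9 0.1064 627
[ 653.1 -147.3] 14.7 0.1064 466
mallet [ 0.72305473 -0.65534063  0.18349596]
guardtop z -0.04340309531667056
[-0.0078505  -0.01998627 -0.044998  ] [ 0.01418865  0.01978853 -0.04040942] [ 7.68909340e-03 -5.33421864e-06 -4.30062144e-02] ((8.422220230102539, -0.01819072850048542), 20.58217430114746)
```

View pics/w4.png

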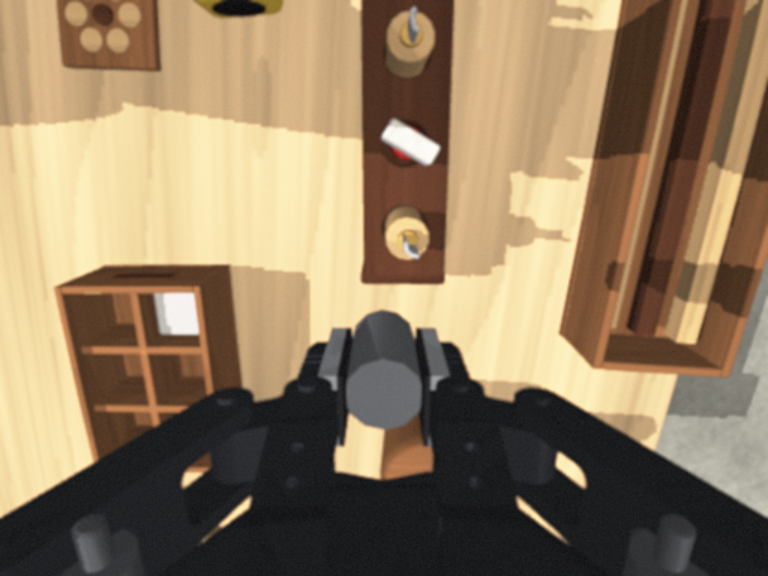

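Run:
```python
from h import *
o=observe();R=np.array(o["orientation"]).reshape(3,3);P=np.load("w4.npz")["P"]
Q=(P-np.array([.6369,-.1606,.2551]))@R
for u,v in [(384,394),(384,365),(384,424),(352,394),(416,394),(384,330)]: print(u,v,(Q[int(v/1.5),int(u/1.5)]*1000).round(1))
go(.6531,-.1473,.2551-.06,4.3)
```

```text
384 394 [  0.2   1.5 -27.8]
384 365 [  9.2   1.5 -27.3]
384 424 [ -9.9   1.5 -27.9]
352 394 [  0.   -8.2 -27.4]
416 394 [  0.1  10.8 -27.6]
384 330 [10.8  1.6 -5.7]
shift [0.0112, 0.017, 0.0603] turn [-0.06, -0.08, 0.28] n 1.5
```

Emit:
step_arm(targets=[[[0.006, 0.008, 0.02], [0, 0, 0], -1], [[0.011, 0.0157, 0.045], [0, 0, 0.3], -1], [[0.011, 0.0157, 0.068], [0, 0, 0.3], -1], [[0.011, 0.0157, 0.072], [0, 0, 0.3], -1], [[0.011, 0.0157, 0.072], [0, 0, 0.3], -1], [[0.011, 0.0157, 0.072], [0, 0, 0.3], -1], [[0.011, 0.0157, 0.072], [0, 0, 0.3], -1]])

```text
t: 5.27
ee_pos: [0.6528, -0.1497, 0.1861]
orientation: [[-0.073, 0.997, 0.002], [0.997, 0.073, -0.0], [-0.001, 0.002, -1.0]]
ft_force: [0.7, 0.3, 1.0]
opening: 0.0218
finger_force: 58.9
```

Run:
```python
from h import *
s,P=grab("wrist"); o=observe();print(np.round(o["ee_pos"],4),np.round(o["orientation"],4).tolist(),o["ft_force"])
for t in tools(P,s["frame"]): print(*t)
go(.6518,-.1473,.165,4.3)
cv2.imwrite("pics/w5.png",cv2.resize(s["frame"][130:330,130:390,::-1],None,fx=3,fy=3))
```

```text
[ 0.6528 -0.1499  0.1861] [[-0.073, 0.9973, 0.0026], [0.9973, 0.073, -0.0004], [-0.0006, 0.0026, -1.0]] [-0.1963918   0.28872091  0.18104949]
[643.6 -24.2] 15.0 0.1064 1009
[ 653.1 -147.3] 14.7 0.1065 716
shift [0.0026, -0.0008, 0.0211] turn [0.15, 0.04, -0.12] n 0.5
```

View pics/w5.png

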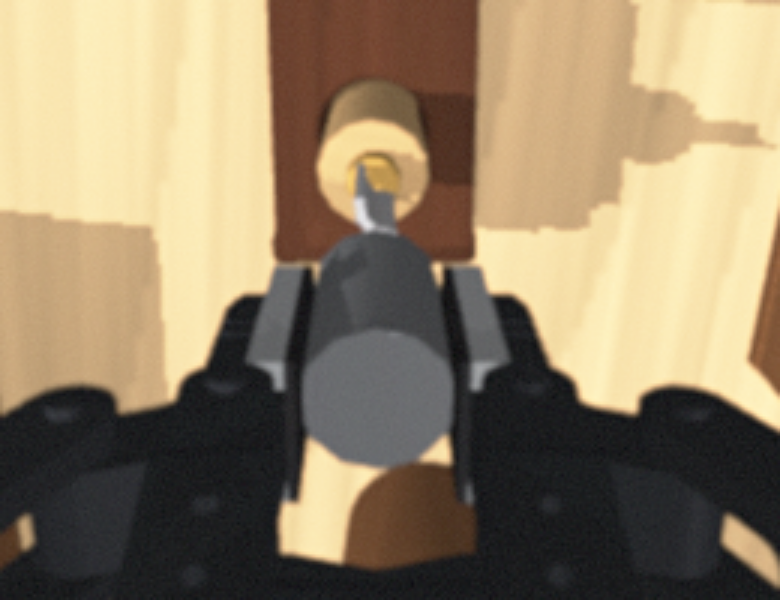

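The guard top at (378,397) in the crop lines up with the ferrule (375,175). I'll descend in small steps.

Emit:
step_arm(targets=[[[0.0026, -0.0008, 0.008], [0, 0, 0], -1], [[0.0026, -0.0008, 0.016], [0, 0, 0], -1], [[0.0026, -0.0008, 0.02], [0, 0, 0], -1], [[0.0026, -0.0008, 0.024], [0, 0, 0], -1], [[0.0026, -0.0008, 0.028], [0, 0, 0], -1], [[0.0026, -0.0008, 0.032], [0, 0, 0], -1], [[0.0026, -0.0008, 0.032], [0, 0, 0], -1], [[0.0026, -0.0008, 0.032], [0, 0, 0], -1]])

```text
t: 5.98
ee_pos: [0.6509, -0.147, 0.152]
orientation: [[-0.073, 0.997, -0.0], [0.997, 0.073, 0.0], [0.0, -0.0, -1.0]]
ft_force: [0.6, -0.7, 0.1]
opening: 0.022
finger_force: 58.9
```

Run:
```python
from h import *
o=observe();print(np.round(o["ee_pos"],4),o["ft_force"]);go(.6518,-.1473,.124,4.3)
```

```text
[ 0.6509 -0.147   0.152 ] [ 0.62665632 -0.72919184  0.11502172]
shift [-0.0004, 0.0008, 0.028] turn [-0.02, -0.0, -0.12] n 0.7
```

Emit:
step_arm(targets=[[[-0.0003, 0.0008, 0.003], [0, 0, 0], -1], [[-0.0003, 0.0008, 0.006], [0, 0, 0], -1], [[-0.0003, 0.0008, 0.009], [0, 0, 0], -1], [[-0.0003, 0.0008, 0.012], [0, 0, 0], -1], [[-0.0003, 0.0008, 0.015], [0, 0, 0], -1], [[-0.0003, 0.0008, 0.018], [0, 0, 0], -1], [[-0.0003, 0.0008, 0.018], [0, 0, 0], -1]])

```text
t: 6.57
ee_pos: [0.6515, -0.147, 0.1334]
orientation: [[-0.073, 0.997, -0.001], [0.997, 0.073, 0.0], [0.0, -0.001, -1.0]]
ft_force: [-0.4, 0.0, 0.1]
opening: 0.0221
finger_force: 58.9
```

Run:
```python
from h import *
o=observe();print(np.round(o["ee_pos"],4),o["ft_force"]);go(.6518,-.1473,.124,4.3)
```

```text
[ 0.6515 -0.147   0.1334] [-0.42062411  0.03184239  0.10550584]
shift [-0.0003, 0.0003, 0.0094] turn [-0.06, -0.02, -0.11] n 0.2
```

Emit:
step_arm(targets=[[[0, 0, 0.003], [0, 0, 0], -1], [[0, 0, 0.006], [0, 0, 0], -1], [[0, 0, 0.008], [0, 0, 0], -1], [[0, 0, 0.0095], [0, 0, 0], -1], [[0, 0, 0.0095], [0, 0, 0], -1], [[0, 0, 0.0095], [0, 0, 0], -0.2], [[0, 0, 0.0095], [0, 0, 0], -0.2], [[0, 0, 0.0095], [0, 0, 0], 0]])

```text
t: 7.23
ee_pos: [0.652, -0.1473, 0.1249]
orientation: [[-0.073, 0.997, 0.0], [0.997, 0.073, -0.0], [-0.0, 0.0, -1.0]]
ft_force: [0.2, -0.6, -0.5]
opening: 0.0423
finger_force: 0.0
```

Emit:
step_arm(targets=[[[0, 0, 0], [0, 0, 0], 0.2], [[0, 0, 0], [0, 0, 0], 0.2], [[0, 0, -0.005], [0, 0, 0], 0.3], [[0, 0, -0.02], [0, 0, 0], 0.5], [[0, 0, -0.05], [0, 0, 0], 1], [[0, 0, -0.09], [0, 0, 0], 1], [[0, 0, -0.12], [0, 0, 0], 1], [[0, 0, -0.12], [0, 0, 0], 1]])

```text
t: 7.9
ee_pos: [0.6547, -0.1488, 0.2525]
orientation: [[-0.073, 0.997, 0.01], [0.997, 0.073, -0.002], [-0.003, 0.01, -1.0]]
ft_force: [0.2, 0.0, 0.0]
opening: 0.0852
finger_force: 0.0
```

Run:
```python
from h import *
s,P=grab("wrist"); o=observe();print(o["t"],np.round(o["ee_pos"],4),o["opening"])
for t in tools(P,s["frame"]): print(*t)
m=(abs(P[...,0]-.651)<.03)&(abs(P[...,1]+.147)<.03)&(P[...,2]>.12)&(P[...,2]<.165);q=P[m];zt=np.percentile(q[:,2],80);q=q[q[:,2]>zt-.003];print("guard top",np.median(q,0),len(q))
s,P=grab("top")
for g in guards(P,s["frame"]): print(*g)
go(.4932,.2437,.25,4.3)
```

```text
7.95 [ 0.6537 -0.1483  0.2493] 0.08524115548040556
[643.5 -23.9] 14.9 0.1063 664
[ 653.1 -147. ] 14.6 0.1062 186
guard top [ 0.65290345 -0.14718345  0.14868576] 567
[0.6022 0.1369 0.0489] [0.6061 0.1321 0.0448] 22 [61. 42. 27.]
[0.4916 0.3235 0.0453] [0.4919 0.3246 0.0439] 38 [73. 72. 71.]
[0.492  0.2365 0.0455] [0.4917 0.2368 0.0431] 38 [75. 74. 72.]
[0.4748 0.4414 0.0435] [0.4765 0.4413 0.0434] 34 [133.  66.  12.]
[0.4124 0.3456 0.0468] [0.4126 0.3466 0.0446] 39 [74. 73. 71.]
[0.4092 0.2746 0.0475] [0.4095 0.276  0.045 ] 39 [73. 73. 71.]
shift [0.4018, -0.1304, -0.0039] turn [0.18, 0.03, -0.12] n 10.1
```

Guard 1 is home (its top at 0.1487). On to the guard at (0.493, 0.244).

Emit:
step_arm(targets=[[[0.037, -0.012, 0], [0, 0, 0], 1], [[0.074, -0.024, 0], [0, 0, 0], 1], [[0.111, -0.036, 0], [0, 0, 0], 1], [[0.148, -0.048, 0], [0, 0, 0], 1], [[0.185, -0.06, 0], [0, 0, 0], 1], [[0.222, -0.072, 0], [0, 0, 0], 1], [[0.259, -0.084, 0], [0, 0, 0], 1], [[0.296, -0.096, 0.01], [0, 0, 0], 1]])

```text
t: 8.67
ee_pos: [0.5336, 0.1427, 0.2351]
orientation: [[-0.073, 0.997, 0.001], [0.997, 0.073, 0.0], [0.0, 0.001, -1.0]]
ft_force: [0.6, 0.1, -0.5]
opening: 0.0856
finger_force: 0.0
```

Emit:
step_arm(targets=[[[0.035, -0.012, 0.01], [0, 0, 0], 1], [[0.07, -0.024, 0.02], [0, 0, 0], 1], [[0.1055, -0.0345, 0.03], [0, 0, 0], 1], [[0.1055, -0.0345, 0.065], [0, 0, 0], 1], [[0.1055, -0.0345, 0.1], [0, 0, 0], 1], [[0.1055, -0.0345, 0.125], [0, 0, 0], 1], [[0.1055, -0.0345, 0.125], [0, 0, 0], 1], [[0.1055, -0.0345, 0.125], [0, 0, 0], 1]])

```text
t: 9.33
ee_pos: [0.4911, 0.2428, 0.1085]
orientation: [[-0.073, 0.997, -0.004], [0.997, 0.073, -0.003], [-0.002, -0.004, -1.0]]
ft_force: [-0.3, -0.2, -0.3]
opening: 0.0849
finger_force: 0.0
```

Run:
```python
from h import *
s,P=grab("wrist"); o=observe();print(o["t"],np.round(o["ee_pos"],4))
for g in guards(P,s["frame"]): print(*g[:3])
go(.492,.2437,.016,4.3)
```

```text
9.3833 [0.4924 0.2433 0.11  ]
[0.4159 0.3505 0.0445] [0.4145 0.3507 0.0404] 1271
[0.4948 0.3299 0.0448] [0.4947 0.3301 0.0414] 1040
[0.4132 0.2821 0.0444] [0.4116 0.2814 0.0403] 982
[0.4947 0.2444 0.0446] [0.4949 0.2431 0.0403] 847
shift [0.0005, -0.0003, 0.094] turn [-0.05, 0.04, -0.15] n 2.3
```

Emit:
step_arm(targets=[[[0.0005, 0, 0.035], [0, 0, 0], 1], [[0.0005, 0, 0.07], [0, 0, 0], 1], [[0.0005, 0, 0.09], [0, 0, 0], 1], [[0.0005, 0, 0.094], [0, 0, 0], 0], [[0.0005, 0, 0.094], [0, 0, 0], -0.6], [[0.0005, 0, 0.094], [0, 0, 0], -1], [[0.0005, 0, 0.094], [0, 0, 0], -1], [[0.0005, 0, 0.094], [0, 0, 0], -1]])

```text
t: 10.05
ee_pos: [0.4935, 0.2448, 0.0176]
orientation: [[-0.073, 0.997, 0.003], [0.997, 0.073, 0.002], [0.002, 0.003, -1.0]]
ft_force: [0.3, 0.4, 0.7]
opening: 0.0255
finger_force: 0.0
```

Emit:
step_arm(targets=[[[0, 0, 0], [0, 0, 0], -1], [[0, 0, 0], [0, 0, 0], -1], [[0, 0, -0.02], [0, 0, 0], -1], [[0, 0, -0.06], [0, 0, 0], -1], [[0, 0, -0.1], [0, 0, 0], -1], [[0, 0, -0.14], [0, 0, 0], -1], [[0, 0, -0.18], [0, 0, 0], -1], [[0, 0, -0.2], [0, 0, 0], -1]])

```text
t: 10.72
ee_pos: [0.4941, 0.2445, 0.2216]
orientation: [[-0.072, 0.997, 0.006], [0.997, 0.072, 0.004], [0.004, 0.006, -1.0]]
ft_force: [0.7, 0.7, -0.2]
opening: 0.0219
finger_force: 58.8
```

Emit:
step_arm(targets=[[[-0.035, 0.0163, 0], [0, 0, 0], -1], [[-0.07, 0.0326, 0], [0, 0, 0], -1], [[-0.105, 0.049, 0], [0, 0, 0], -1], [[-0.14, 0.065, 0], [0, 0, 0], -1], [[-0.175, 0.082, 0], [0, 0, 0], -1], [[-0.21, 0.098, 0], [0, 0, 0], -1], [[-0.245, 0.115, 0], [0, 0, 0], -1], [[-0.278, 0.13, 0], [0, 0, 0], -1]])

```text
t: 11.38
ee_pos: [0.6432, -0.0257, 0.2169]
orientation: [[-0.073, 0.997, 0.001], [0.997, 0.073, 0.0], [0.0, 0.001, -1.0]]
ft_force: [0.4, 0.7, -0.1]
opening: 0.022
finger_force: 58.8
```

Emit:
step_arm(targets=[[[0, 0, 0.015], [0, 0, 0], -1], [[0, 0, 0.03], [0, 0, 0], -1], [[0, 0, 0.033], [0, 0, 0], -1], [[0, 0, 0.033], [0, 0, 0], -1], [[0, 0, 0.033], [0, 0, 0], -1]])

```text
t: 11.8
ee_pos: [0.6424, -0.023, 0.1837]
orientation: [[-0.074, 0.997, 0.001], [0.997, 0.074, 0.0], [0.0, 0.001, -1.0]]
ft_force: [0.0, 0.7, 0.2]
opening: 0.0223
finger_force: 58.8
```

```bash
cat >> h.py <<'E'
def held(P,o):
    R=np.array(o["orientation"]).reshape(3,3);Q=(P-np.array(o["ee_pos"]))@R
    c=Q[262,256];m=(abs(Q[...,2]-c[2])<.0025)&(abs(Q[...,0])<.016)&(abs(Q[...,1])<.0125)
    n,l=cv2.connectedComponents(m.astype(np.uint8)); q=Q[l==l[262,256]]
    print("held: top z",c[2].round(4),"x range",np.percentile(q[:,0],[1,99]).round(4),"mid",np.percentile(q[:,0],[1,99]).mean().round(4),"y",np.percentile(q[:,1],[1,99]).round(4))
E
python3 - <<'E'
from h import *
o=observe();s,P=grab("wrist"); print(o["t"],np.round(o["ee_pos"],4),o["opening"])
held(P,o)
for t in tools(P,s["frame"]): print(*t)
go(.6423,-.0242,.152,4.3)
E
```

```text
11.8 [ 0.6424 -0.023   0.1837] 0.022347557860797677
held: top z -0.0272 x range [-0.0124  0.011 ] mid -0.0007 y [-0.0107  0.0124]
[634.1  99.5] 14.9 0.1064 1055
[638.9  38.2] 14.8 0.1064 959
[643.5 -23.7] 14.8 0.1064 766
[ 652.9 -143.3] 14.2 0.106 289
shift [-0.0012, -0.0005, 0.032] turn [0.08, -0.01, -0.06] n 0.8
```

Emit:
step_arm(targets=[[[0, 0, 0.01], [0, 0, 0], -1], [[0, 0, 0.018], [0, 0, 0], -1], [[0, 0, 0.023], [0, 0, 0], -1], [[0, 0, 0.027], [0, 0, 0], -1], [[0, 0, 0.031], [0, 0, 0], -1], [[0, 0, 0.034], [0, 0, 0], -1], [[0, 0, 0.037], [0, 0, 0], -1], [[0, 0, 0.037], [0, 0, 0], -1]])

```text
t: 12.52
ee_pos: [0.642, -0.0236, 0.1451]
orientation: [[-0.073, 0.997, -0.001], [0.997, 0.073, -0.0], [-0.0, -0.001, -1.0]]
ft_force: [-0.5, 0.9, -1.0]
opening: 0.0222
finger_force: 58.8
```

Run:
```python
from h import *
o=observe();print(np.round(o["ee_pos"],4),o["ft_force"]);go(.6425,-.0230,.124,4.3)
```

```text
[ 0.642  -0.0236  0.1451] [-0.47603692  0.8788089  -1.02717876]
shift [0.0006, 0.0005, 0.0211] turn [-0.05, 0.0, -0.12] n 0.5
```

Emit:
step_arm(targets=[[[0.0005, 0.0005, 0.003], [0, 0, 0], -1], [[0.0005, 0.0005, 0.006], [0, 0, 0], -1], [[0.0005, 0.0005, 0.009], [0, 0, 0], -1], [[0.0005, 0.0005, 0.012], [0, 0, 0], -1], [[0.0005, 0.0005, 0.015], [0, 0, 0], -1], [[0.0005, 0.0005, 0.018], [0, 0, 0], -1], [[0.0005, 0.0005, 0.021], [0, 0, 0], -1], [[0.0005, 0.0005, 0.021], [0, 0, 0], -1]])

```text
t: 13.18
ee_pos: [0.6424, -0.023, 0.124]
orientation: [[-0.073, 0.997, -0.001], [0.997, 0.073, 0.0], [0.0, -0.001, -1.0]]
ft_force: [0.1, -0.6, -0.6]
opening: 0.0225
finger_force: 58.8
```

Emit:
step_arm(targets=[[[0, 0, 0], [0, 0, 0], -0.2], [[0, 0, 0], [0, 0, 0], 0], [[0, 0, 0], [0, 0, 0], 0.2], [[0, 0, 0], [0, 0, 0], 0.2], [[0, 0, -0.01], [0, 0, 0], 0.3], [[0, 0, -0.04], [0, 0, 0], 0.5], [[0, 0, -0.08], [0, 0, 0], 1], [[0, 0, -0.12], [0, 0, 0], 1]])

```text
t: 13.85
ee_pos: [0.6421, -0.0232, 0.2464]
orientation: [[-0.073, 0.997, -0.002], [0.997, 0.073, -0.0], [-0.0, -0.002, -1.0]]
ft_force: [1.1, -0.5, -0.2]
opening: 0.0846
finger_force: 0.0
```

Emit:
step_arm(targets=[[[0.035, -0.012, 0], [0, 0, 0], 1], [[0.073, -0.024, 0], [0, 0, 0], 1], [[0.111, -0.036, 0], [0, 0, 0], 1], [[0.149, -0.05, 0], [0, 0, 0], 1], [[0.186, -0.063, 0], [0, 0, 0], 1], [[0.223, -0.076, 0], [0, 0, 0], 1], [[0.26, -0.088, 0], [0, 0, 0], 1], [[0.297, -0.101, 0], [0, 0, 0], 1]])

```text
t: 14.52
ee_pos: [0.5196, 0.2673, 0.2459]
orientation: [[-0.073, 0.997, 0.001], [0.997, 0.073, 0.001], [0.001, 0.001, -1.0]]
ft_force: [-0.4, 0.5, 0.0]
opening: 0.0854
finger_force: 0.0
```

Emit:
step_arm(targets=[[[0.032, -0.011, 0.01], [0, 0, 0], 1], [[0.065, -0.022, 0.02], [0, 0, 0], 1], [[0.065, -0.022, 0.06], [0, 0, 0], 1], [[0.065, -0.022, 0.1], [0, 0, 0], 1], [[0.065, -0.022, 0.13], [0, 0, 0], 1], [[0.065, -0.022, 0.134], [0, 0, 0], 1], [[0.065, -0.022, 0.134], [0, 0, 0], 1], [[0.065, -0.022, 0.134], [0, 0, 0], 1]])

```text
t: 15.18
ee_pos: [0.4949, 0.3293, 0.1127]
orientation: [[-0.072, 0.997, 0.002], [0.997, 0.072, 0.001], [0.001, 0.002, -1.0]]
ft_force: [0.4, -0.4, -0.3]
opening: 0.0852
finger_force: 0.0
```

Run:
```python
from h import *
o=observe();s,P=grab("wrist");print(o["t"],np.round(o["ee_pos"],4))
for g in guards(P,s["frame"]): print(*g[:3])
go(.493,.3300,.016,4.3)
s,P=grab("top","t2")
m=(P[...,2]>0.135)&(P[...,2]<0.16)&(P[...,0]>.5)&(P[...,0]<.7)&(P[...,1]>-.25)&(P[...,1]<.2)
n,l=cv2.connectedComponents(m.astype(np.uint8))
for i in range(1,n): print("high",P[l==i].mean(0).round(3),(l==i).sum())
```

```text
15.1833 [0.4949 0.3293 0.1127]
[0.4782 0.4445 0.0416] [0.4779 0.4436 0.0391] 649
[0.4158 0.3524 0.0445] [0.4146 0.3518 0.0405] 914
[0.4947 0.3314 0.0446] [0.4948 0.3303 0.0406] 815
[0.4084 0.2909 0.0443] [0.4091 0.288  0.0403] 157
shift [0.0004, -0.0025, 0.0972] turn [0.17, -0.11, -0.15] n 2.3
high [ 0.646 -0.09   0.141] 30
high [ 0.65  -0.152  0.15 ] 42
high [ 0.641 -0.03   0.148] 43
high [0.637 0.033 0.144] 5
high [0.632 0.095 0.141] 3
```

Emit:
step_arm(targets=[[[0.0015, -0.0015, 0.035], [0, 0, 0], 1], [[0.0015, -0.002, 0.07], [0, 0, 0], 1], [[0.0015, -0.002, 0.09], [0, 0, 0], 1], [[0.0015, -0.002, 0.097], [0, 0, 0], 0], [[0.0015, -0.002, 0.097], [0, 0, 0], -0.6], [[0.0015, -0.002, 0.097], [0, 0, 0], -1], [[0.0015, -0.002, 0.097], [0, 0, 0], -1], [[0.0015, -0.002, 0.097], [0, 0, 0], -1]])

```text
t: 15.95
ee_pos: [0.4928, 0.3311, 0.0157]
orientation: [[-0.073, 0.997, 0.002], [0.997, 0.073, 0.002], [0.002, 0.003, -1.0]]
ft_force: [-0.5, -1.2, -0.1]
opening: 0.0257
finger_force: 0.0
```

Emit:
step_arm(targets=[[[0, 0, 0], [0, 0, 0], -1], [[0, 0, 0], [0, 0, 0], -1], [[0, 0, -0.02], [0, 0, 0], -1], [[0, 0, -0.06], [0, 0, 0], -1], [[0, 0, -0.1], [0, 0, 0], -1], [[0, 0, -0.14], [0, 0, 0], -1], [[0, 0, -0.18], [0, 0, 0], -1], [[0, 0, -0.2], [0, 0, 0], -1]])

```text
t: 16.62
ee_pos: [0.4934, 0.3309, 0.22]
orientation: [[-0.072, 0.997, 0.006], [0.997, 0.072, 0.005], [0.004, 0.006, -1.0]]
ft_force: [0.8, 0.4, 0.0]
opening: 0.0223
finger_force: 58.7
```

Emit:
step_arm(targets=[[[-0.037, 0.015, 0], [0, 0, 0], -1], [[-0.075, 0.03, 0], [0, 0, 0], -1], [[-0.113, 0.046, 0], [0, 0, 0], -1], [[-0.151, 0.061, 0], [0, 0, 0], -1], [[-0.189, 0.077, 0], [0, 0, 0], -1], [[-0.227, 0.092, 0], [0, 0, 0], -1], [[-0.265, 0.108, 0], [0, 0, 0], -1], [[-0.302, 0.123, 0], [0, 0, 0], -1]])

```text
t: 17.28
ee_pos: [0.6371, 0.036, 0.2151]
orientation: [[-0.073, 0.997, 0.002], [0.997, 0.073, 0.001], [0.0, 0.002, -1.0]]
ft_force: [0.5, 0.1, -0.6]
opening: 0.0222
finger_force: 58.7
```

Emit:
step_arm(targets=[[[0, 0, 0.015], [0, 0, 0], -1], [[0, 0, 0.03], [0, 0, 0], -1], [[0, 0, 0.033], [0, 0, 0], -1], [[0, 0, 0.033], [0, 0, 0], -1], [[0, 0, 0.033], [0, 0, 0], -1], [[0, 0, 0.033], [0, 0, 0], -1]])

```text
t: 17.78
ee_pos: [0.6367, 0.0388, 0.182]
orientation: [[-0.074, 0.997, 0.002], [0.997, 0.074, 0.0], [0.0, 0.002, -1.0]]
ft_force: [-0.2, 0.7, -0.1]
opening: 0.0223
finger_force: 58.8
```

Run:
```python
from h import *
o=observe();s,P=grab("wrist"); print(o["t"],np.round(o["ee_pos"],4),o["opening"])
held(P,o)
for t in tools(P,s["frame"]): print(*t)
go(.6379,.0382,.145,4.3)
```

```text
17.7833 [0.6367 0.0388 0.182 ] 0.022251744724602524
held: top z -0.0287 x range [-0.0117  0.011 ] mid -0.0003 y [-0.0106  0.0124]
[634.2  99.9] 14.8 0.1064 991
[638.9  38.3] 14.7 0.1064 684
[644.6 -82.3] 13.3 0.1046 191
shift [-0.0007, 0.001, 0.037] turn [0.1, -0.02, -0.06] n 0.9
```

Emit:
step_arm(targets=[[[-0.0003, 0.001, 0.01], [0, 0, 0], -1], [[-0.0003, 0.001, 0.018], [0, 0, 0], -1], [[-0.0003, 0.001, 0.023], [0, 0, 0], -1], [[-0.0003, 0.001, 0.027], [0, 0, 0], -1], [[-0.0003, 0.001, 0.031], [0, 0, 0], -1], [[-0.0003, 0.001, 0.034], [0, 0, 0], -1], [[-0.0003, 0.001, 0.037], [0, 0, 0], -1], [[-0.0003, 0.001, 0.037], [0, 0, 0], -1]])

```text
t: 18.5
ee_pos: [0.637, 0.0379, 0.1431]
orientation: [[-0.073, 0.997, -0.001], [0.997, 0.073, -0.0], [-0.0, -0.001, -1.0]]
ft_force: [0.7, 0.3, -0.6]
opening: 0.0221
finger_force: 58.8
```

Run:
```python
from h import *
o=observe();print(np.round(o["ee_pos"],4),o["ft_force"]);go(.6379,.0385,.1225,4.3)
```

```text
[0.637  0.0379 0.1431] [ 0.68227725  0.33803273 -0.58636795]
shift [0.0006, 0.0009, 0.0206] turn [-0.05, 0.0, -0.12] n 0.5
```

Emit:
step_arm(targets=[[[0.0005, 0.0008, 0.003], [0, 0, 0], -1], [[0.0005, 0.0008, 0.006], [0, 0, 0], -1], [[0.0005, 0.0008, 0.009], [0, 0, 0], -1], [[0.0005, 0.0008, 0.012], [0, 0, 0], -1], [[0.0005, 0.0008, 0.015], [0, 0, 0], -1], [[0.0005, 0.0008, 0.018], [0, 0, 0], -1], [[0.0005, 0.0008, 0.0205], [0, 0, 0], -1], [[0.0005, 0.0008, 0.0205], [0, 0, 0], -1]])

```text
t: 19.17
ee_pos: [0.6377, 0.0385, 0.1226]
orientation: [[-0.073, 0.997, -0.001], [0.997, 0.073, -0.0], [-0.0, -0.001, -1.0]]
ft_force: [0.2, 0.5, -0.9]
opening: 0.022
finger_force: 58.8
```

Emit:
step_arm(targets=[[[0, 0, 0], [0, 0, 0], -0.2], [[0, 0, 0], [0, 0, 0], 0], [[0, 0, 0], [0, 0, 0], 0.2], [[0, 0, 0], [0, 0, 0], 0.2], [[0, 0, -0.01], [0, 0, 0], 0.3], [[0, 0, -0.04], [0, 0, 0], 0.5], [[0, 0, -0.08], [0, 0, 0], 1], [[0, 0, -0.12], [0, 0, 0], 1]])

```text
t: 19.83
ee_pos: [0.6373, 0.0382, 0.2448]
orientation: [[-0.073, 0.997, -0.002], [0.997, 0.073, -0.001], [-0.0, -0.002, -1.0]]
ft_force: [0.9, -0.4, 1.7]
opening: 0.085
finger_force: 0.0
```

Emit:
step_arm(targets=[[[0.029, -0.023, 0], [0, 0, 0], 1], [[0.058, -0.046, 0], [0, 0, 0], 1], [[0.087, -0.069, 0], [0, 0, 0], 1], [[0.116, -0.093, 0], [0, 0, 0], 1], [[0.145, -0.116, 0], [0, 0, 0], 1], [[0.174, -0.139, 0], [0, 0, 0], 1], [[0.203, -0.163, 0], [0, 0, 0], 1], [[0.232, -0.186, 0], [0, 0, 0], 1]])

```text
t: 20.5
ee_pos: [0.4343, 0.2572, 0.2443]
orientation: [[-0.073, 0.997, 0.001], [0.997, 0.073, 0.001], [0.001, 0.001, -1.0]]
ft_force: [0.5, 1.0, -0.4]
opening: 0.0852
finger_force: 0.0
```

Emit:
step_arm(targets=[[[0.0275, -0.0225, 0.01], [0, 0, 0], 1], [[0.0275, -0.0225, 0.04], [0, 0, 0], 1], [[0.0275, -0.0225, 0.08], [0, 0, 0], 1], [[0.0275, -0.0225, 0.12], [0, 0, 0], 1], [[0.0275, -0.0225, 0.132], [0, 0, 0], 1], [[0.0275, -0.0225, 0.132], [0, 0, 0], 1], [[0.0275, -0.0225, 0.132], [0, 0, 0], 1]])

```text
t: 21.08
ee_pos: [0.4115, 0.2819, 0.1118]
orientation: [[-0.073, 0.997, -0.0], [0.997, 0.073, -0.0], [-0.0, -0.0, -1.0]]
ft_force: [-0.2, 0.9, 1.2]
opening: 0.0854
finger_force: 0.0
```

Run:
```python
from h import *
o=observe();s,P=grab("wrist");print(o["t"],np.round(o["ee_pos"],4))
for g in guards(P,s["frame"]): print(*g[:3])
go(.411,.2820,.016,4.3)
s,P=grab("top","t2")
m=(P[...,2]>0.135)&(P[...,2]<0.16)&(P[...,0]>.5)&(P[...,0]<.7)&(P[...,1]>-.25)&(P[...,1]<.2)
n,l=cv2.connectedComponents(m.astype(np.uint8))
for i in range(1,n): print("high",P[l==i].mean(0).round(3),(l==i).sum())
```

```text
21.0833 [0.4115 0.2819 0.1118]
[0.4144 0.3514 0.0446] [0.4144 0.3512 0.0446] 918
[0.4116 0.2828 0.0446] [0.4116 0.2813 0.0406] 818
[0.6005 0.1205 0.0429] [0.5985 0.1212 0.0444] 411
shift [-0.0005, -0.0013, 0.0966] turn [0.08, -0.06, -0.14] n 2.3
high [ 0.645 -0.09   0.141] 28
high [ 0.65  -0.152  0.15 ] 43
high [ 0.641 -0.03   0.149] 44
high [0.636 0.032 0.149] 40
high [0.632 0.095 0.141] 3
```

Emit:
step_arm(targets=[[[0.0003, -0.001, 0.035], [0, 0, 0], 1], [[0.0003, -0.001, 0.07], [0, 0, 0], 1], [[0.0003, -0.001, 0.09], [0, 0, 0], 1], [[0.0003, -0.001, 0.0965], [0, 0, 0], 0], [[0.0003, -0.001, 0.0965], [0, 0, 0], -0.6], [[0.0003, -0.001, 0.0965], [0, 0, 0], -1], [[0.0003, -0.001, 0.0965], [0, 0, 0], -1], [[0.0003, -0.001, 0.0965], [0, 0, 0], -1]])

```text
t: 21.85
ee_pos: [0.4112, 0.2831, 0.0164]
orientation: [[-0.073, 0.997, 0.002], [0.997, 0.073, 0.002], [0.002, 0.002, -1.0]]
ft_force: [-1.3, -0.5, 0.7]
opening: 0.0256
finger_force: 0.1
```

Emit:
step_arm(targets=[[[0, 0, 0], [0, 0, 0], -1], [[0, 0, 0], [0, 0, 0], -1], [[0, 0, -0.02], [0, 0, 0], -1], [[0, 0, -0.06], [0, 0, 0], -1], [[0, 0, -0.1], [0, 0, 0], -1], [[0, 0, -0.14], [0, 0, 0], -1], [[0, 0, -0.18], [0, 0, 0], -1], [[0, 0, -0.2], [0, 0, 0], -1]])

```text
t: 22.52
ee_pos: [0.4117, 0.2829, 0.2203]
orientation: [[-0.072, 0.997, 0.005], [0.997, 0.072, 0.005], [0.005, 0.005, -1.0]]
ft_force: [0.8, 1.0, 0.6]
opening: 0.0222
finger_force: 58.8
```

Emit:
step_arm(targets=[[[-0.025, 0.026, 0], [0, 0, 0], -1], [[-0.05, 0.052, 0], [0, 0, 0], -1], [[-0.075, 0.078, 0], [0, 0, 0], -1], [[-0.1, 0.104, 0], [0, 0, 0], -1], [[-0.125, 0.13, 0], [0, 0, 0], -1], [[-0.15, 0.156, 0], [0, 0, 0], -1], [[-0.175, 0.182, 0], [0, 0, 0], -1], [[-0.1983, 0.2086, 0], [0, 0, 0], -1]])

```text
t: 23.18
ee_pos: [0.6338, 0.0981, 0.2159]
orientation: [[-0.073, 0.997, 0.001], [0.997, 0.073, 0.0], [0.0, 0.001, -1.0]]
ft_force: [-0.3, -0.4, 0.4]
opening: 0.0226
finger_force: 58.8
```

Emit:
step_arm(targets=[[[0, 0, 0.015], [0, 0, 0], -1], [[0, 0, 0.03], [0, 0, 0], -1], [[0, 0, 0.033], [0, 0, 0], -1], [[0, 0, 0.033], [0, 0, 0], -1], [[0, 0, 0.033], [0, 0, 0], -1], [[0, 0, 0.033], [0, 0, 0], -1]])

```text
t: 23.68
ee_pos: [0.633, 0.1003, 0.1831]
orientation: [[-0.074, 0.997, 0.002], [0.997, 0.074, 0.001], [0.001, 0.002, -1.0]]
ft_force: [0.9, -0.2, 0.0]
opening: 0.0226
finger_force: 58.9
```

Run:
```python
from h import *
o=observe();s,P=grab("wrist"); print(o["t"],np.round(o["ee_pos"],4),o["opening"])
held(P,o)
for t in tools(P,s["frame"]): print(*t)
go(.6331,.0997,.145,4.3)
```

```text
23.6833 [0.633  0.1003 0.1831] 0.02258466979527557
held: top z -0.0282 x range [-0.0121  0.0109] mid -0.0006 y [-0.0109  0.0121]
[634.1 100.2] 14.6 0.1064 724
[642.9 -18.3] 13.6 0.1064 253
shift [-0.0006, -0.0, 0.0381] turn [0.1, -0.03, -0.07] n 0.9
```

Emit:
step_arm(targets=[[[0, 0, 0.01], [0, 0, 0], -1], [[0, 0, 0.018], [0, 0, 0], -1], [[0, 0, 0.023], [0, 0, 0], -1], [[0, 0, 0.027], [0, 0, 0], -1], [[0, 0, 0.031], [0, 0, 0], -1], [[0, 0, 0.034], [0, 0, 0], -1], [[0, 0, 0.037], [0, 0, 0], -1], [[0, 0, 0.037], [0, 0, 0], -1]])

```text
t: 24.4
ee_pos: [0.6324, 0.0997, 0.1441]
orientation: [[-0.073, 0.997, -0.001], [0.997, 0.073, -0.0], [-0.0, -0.001, -1.0]]
ft_force: [0.9, -0.5, -0.6]
opening: 0.0226
finger_force: 58.9
```

Run:
```python
from h import *
o=observe();print(np.round(o["ee_pos"],4),o["ft_force"]);go(.6333,.1003,.123,4.3)
```

```text
[0.6324 0.0997 0.1441] [ 0.90649175 -0.4558148  -0.63053808]
shift [0.0006, 0.0009, 0.0211] turn [-0.04, 0.01, -0.12] n 0.5
```

Emit:
step_arm(targets=[[[0.0006, 0.0008, 0.003], [0, 0, 0], -1], [[0.0006, 0.0008, 0.006], [0, 0, 0], -1], [[0.0006, 0.0008, 0.009], [0, 0, 0], -1], [[0.0006, 0.0008, 0.012], [0, 0, 0], -1], [[0.0006, 0.0008, 0.015], [0, 0, 0], -1], [[0.0006, 0.0008, 0.018], [0, 0, 0], -1], [[0.0006, 0.0008, 0.021], [0, 0, 0], -1], [[0.0006, 0.0008, 0.021], [0, 0, 0], -1]])

```text
t: 25.07
ee_pos: [0.633, 0.1004, 0.123]
orientation: [[-0.073, 0.997, -0.001], [0.997, 0.073, -0.0], [-0.0, -0.001, -1.0]]
ft_force: [-0.6, -0.2, -0.8]
opening: 0.0221
finger_force: 58.9
```

Emit:
step_arm(targets=[[[0, 0, 0], [0, 0, 0], -0.2], [[0, 0, 0], [0, 0, 0], 0], [[0, 0, 0], [0, 0, 0], 0.2], [[0, 0, 0], [0, 0, 0], 0.2], [[0, 0, -0.01], [0, 0, 0], 0.3], [[0, 0, -0.04], [0, 0, 0], 0.5], [[0, 0, -0.08], [0, 0, 0], 1], [[0, 0, -0.12], [0, 0, 0], 1]])

```text
t: 25.73
ee_pos: [0.6328, 0.1001, 0.2454]
orientation: [[-0.073, 0.997, -0.001], [0.997, 0.073, -0.001], [-0.001, -0.001, -1.0]]
ft_force: [1.1, 0.9, 0.4]
opening: 0.0846
finger_force: 0.0
```

Emit:
step_arm(targets=[[[-0.038, 0, 0], [0, 0, 0], 1], [[-0.076, 0, 0], [0, 0, 0], 1], [[-0.114, 0, 0], [0, 0, 0], 1], [[-0.152, 0, 0], [0, 0, 0], 1], [[-0.19, 0, 0], [0, 0, 0], 1], [[-0.22, -0.02, 0], [0, 0, 0], 1], [[-0.25, -0.04, 0], [0, 0, 0], 1], [[-0.27, -0.06, -0.02], [0, 0, 0], 1]])

```text
t: 26.4
ee_pos: [0.5903, -0.1763, 0.2615]
orientation: [[-0.07, 0.998, -0.005], [0.998, 0.07, -0.001], [-0.0, -0.005, -1.0]]
ft_force: [0.8, 0.3, 1.0]
opening: 0.0851
finger_force: 0.0
```

Emit:
step_arm(targets=[[[-0.02, -0.03, -0.02], [0, 0, 0], 1], [[-0.04, -0.06, -0.04], [0, 0, 0], 1], [[-0.06, -0.09, -0.05], [0, 0, 0], 1], [[-0.08, -0.1, -0.05], [0, 0, 0], 1], [[-0.11, -0.1, -0.05], [0, 0, 0], 1], [[-0.14, -0.1, -0.05], [0, 0, 0], 1], [[-0.14, -0.1, -0.05], [0, 0, 0], 1], [[-0.14, -0.1, -0.05], [0, 0, 0], 1]])

```text
t: 27.07
ee_pos: [0.5029, -0.3223, 0.3145]
orientation: [[-0.069, 0.998, 0.0], [0.998, 0.069, -0.001], [-0.001, 0.0, -1.0]]
ft_force: [1.0, 0.1, 0.0]
opening: 0.0857
finger_force: 0.0
```

Run:
```python
from h import *
o=observe();s,P=grab("wrist","w6");np.savez("w6.npz",P=P,f=s["frame"]);print(o["t"],np.round(o["ee_pos"],4))
m=(P[...,2]>0.135)&(P[...,2]<0.16)&(P[...,0]>.5)&(P[...,0]<.7)&(P[...,1]>-.25)&(P[...,1]<.2)
n,l=cv2.connectedComponents(m.astype(np.uint8))
for i in range(1,n): print("whigh",P[l==i].mean(0).round(4),(l==i).sum())
m=(P[...,2]>0.064)&(P[...,2]<0.076)&(P[...,0]>.33)&(P[...,0]<.56)&(P[...,1]>-.45)&(P[...,1]<-.15)
print("tote w",cv2.minAreaRect(P[m][:,:2].astype(np.float32)*1000))
s,P=grab("top","t3")
m=(P[...,2]>0.135)&(P[...,2]<0.16)&(P[...,0]>.5)&(P[...,0]<.7)&(P[...,1]>-.25)&(P[...,1]<.2)
n,l=cv2.connectedComponents(m.astype(np.uint8))
for i in range(1,n): print("high",P[l==i].mean(0).round(3),(l==i).sum())
m=(P[...,2]>0.055)&(P[...,2]<0.08)&(P[...,0]>.3)&(P[...,0]<.55)&(P[...,1]>-.5)&(P[...,1]<-.15)
print("tote",cv2.minAreaRect(P[m][:,:2].astype(np.float32)*1000))
```

```text
27.0667 [ 0.5029 -0.3223  0.3145]
whigh [ 0.6505 -0.1542  0.146 ] 376
tote w ((444.4892883300781, -297.29486083984375), (120.58280181884766, 176.14962768554688), 4.657150745391846)
high [ 0.646 -0.09   0.14 ] 32
high [ 0.65  -0.152  0.149] 43
high [ 0.641 -0.03   0.149] 43
high [0.632 0.093 0.148] 43
high [0.636 0.032 0.15 ] 40
tote ((471.2233581542969, -247.19442749023438), (55.14173889160156, 71.91866302490234), 4.63804292678833)
```

View pics/w6.png

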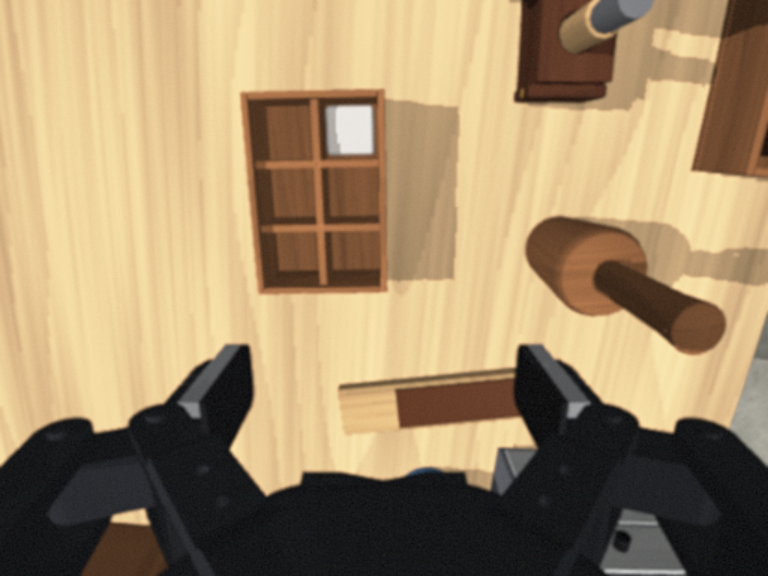

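All four guards read home (tops 0.148–0.150). In the wrist view the tote spans (243,92) to (386,292) with its block at (351,130), upright and unmoved. Now for the tool at the far right.

Emit:
step_arm(targets=[[[0.028, 0.027, 0], [0, 0, 0], 1], [[0.056, 0.054, 0], [0, 0, 0], 1], [[0.084, 0.081, 0], [0, 0, 0], 1], [[0.112, 0.108, 0], [0, 0, 0], 1], [[0.14, 0.135, 0.02], [0, 0, 0], 1], [[0.1643, 0.161, 0.05], [0, 0, -0.3], 1], [[0.1643, 0.161, 0.08], [0, 0, -0.3], 1], [[0.1643, 0.161, 0.11], [0, 0, -0.3], 1]])

```text
t: 27.83
ee_pos: [0.6543, -0.1385, 0.2018]
orientation: [[-0.086, 0.996, 0.0], [0.996, 0.086, 0.002], [0.002, 0.0, -1.0]]
ft_force: [0.2, -0.4, -0.2]
opening: 0.0852
finger_force: 0.0
```

Emit:
step_arm(targets=[[[0, 0, 0.02], [0, 0, 0], 1], [[0, 0, 0.02], [0, 0, 0], 1], [[0, 0, 0.02], [0, 0, 0], 1], [[0, 0, 0.02], [0, 0, 0], 1]])

```text
t: 28.17
ee_pos: [0.6532, -0.1443, 0.1856]
orientation: [[-0.079, 0.997, 0.002], [0.997, 0.079, -0.0], [-0.0, 0.002, -1.0]]
ft_force: [0.4, 0.3, 0.9]
opening: 0.0853
finger_force: 0.0
```

```bash
cat >> h.py <<'E'
def gtop(P,x,y):
    m=(abs(P[...,0]-x)<.02)&(abs(P[...,1]-y)<.02)&(P[...,2]>.14)&(P[...,2]<.156);q=P[m]
    c,r=cv2.minEnclosingCircle((q[q[:,2]>np.median(q[:,2])-.003][:,:2]*1000).astype(np.float32));print("gtop",np.round(c,1),round(r,1),np.median(q[:,2]).round(4))
E
python3 - <<'E'
from h import *
o=observe();s,P=grab("wrist"); print(o["t"],np.round(o["ee_pos"],4))
gtop(P,.6521,-.1473)
for t in tools(P,s["frame"]): print(*t)
go(.6521,-.1473,.082,4.3)
E
```

```text
28.1667 [ 0.6532 -0.1443  0.1856]
gtop [ 652.7 -147.6] 12.0 0.1485
[643.4 -24.5] 15.0 0.1061 315
[ 653. -147.] 14.6 0.1062 327
shift [-0.0025, -0.0019, 0.104] turn [0.17, 0.03, 0.21] n 2.5
```

Emit:
step_arm(targets=[[[-0.0015, -0.0015, 0.02], [0, 0, 0.2], 1], [[-0.002, -0.0018, 0.05], [0, 0, 0.2], 1], [[-0.002, -0.0018, 0.08], [0, 0, 0.2], 1], [[-0.002, -0.0018, 0.098], [0, 0, 0.2], 1], [[-0.002, -0.0018, 0.104], [0, 0, 0.2], 1], [[-0.002, -0.0018, 0.104], [0, 0, 0.2], 0.5], [[-0.002, -0.0018, 0.104], [0, 0, 0.2], 0], [[-0.002, -0.0018, 0.104], [0, 0, 0.2], 0]])

```text
t: 28.88
ee_pos: [0.6522, -0.1472, 0.0821]
orientation: [[-0.075, 0.997, 0.003], [0.997, 0.075, -0.001], [-0.001, 0.003, -1.0]]
ft_force: [-0.1, -0.1, 0.6]
opening: 0.0517
finger_force: 0.0
```

Emit:
step_arm(targets=[[[0, 0, 0], [0, 0, 0], -0.5], [[0, 0, 0], [0, 0, 0], -0.5], [[0, 0, 0], [0, 0, 0], -1], [[0, 0, 0], [0, 0, 0], -1], [[0, 0, 0], [0, 0, 0], -1], [[0, 0, 0], [0, 0, 0], -1]])

```text
t: 29.38
ee_pos: [0.6518, -0.147, 0.0816]
orientation: [[-0.075, 0.997, 0.003], [0.997, 0.075, -0.0], [-0.0, 0.003, -1.0]]
ft_force: [-0.2, 0.7, 6.3]
opening: 0.0278
finger_force: 59.0
```

Run:
```python
from h import *
o=observe();print(o["t"],np.round(o["ee_pos"],4),o["ft_force"],o["torque"],o["opening"]);go(.4162,-.3570,.235,4.66)
```

```text
29.3833 [ 0.6518 -0.147   0.0816] [-0.2381691   0.65855983  6.26129776] [ 0.10259453  0.20447809 -0.01759295] 0.027831128597602797
shift [-0.1919, -0.2503, -0.154] turn [0.16, 0.03, -0.37] n 8.4
```

Emit:
step_arm(targets=[[[0, 0, -0.006], [0, 0, 0], -1], [[0, 0, -0.02], [0, 0, 0], -1], [[0, 0, -0.04], [0, 0, 0], -1], [[0, 0, -0.065], [0, 0, 0], -1], [[0, 0, -0.09], [0, 0, 0], -1], [[0, 0, -0.12], [0, 0, 0], -1], [[0, 0, -0.15], [0, 0, 0], -1], [[0, 0, -0.156], [0, 0, 0], -1]])

```text
t: 30.05
ee_pos: [0.6527, -0.1479, 0.242]
orientation: [[-0.074, 0.997, 0.008], [0.997, 0.074, -0.001], [-0.002, 0.007, -1.0]]
ft_force: [0.5, -0.6, -0.6]
opening: 0.0284
finger_force: 59.7
```

Run:
```python
from h import *
o=observe();s,P=grab("wrist","w7");print(o["t"],np.round(o["ee_pos"],4),o["ft_force"],o["opening"],o["finger_force"]);go(.4152,-.3564,.235,4.66)
held(P,o)
```

```text
30.05 [ 0.6527 -0.1479  0.242 ] [ 0.48955675 -0.62066068 -0.62572215] 0.02840190130854779 59.70894455909729
shift [-0.1904, -0.2523, 0.0044] turn [0.4, 0.1, -0.39] n 7.6
held: top z -0.0466 x range [0.0022 0.0118] mid 0.007 y [-0.0103  0.0119]
```

View pics/w7.png

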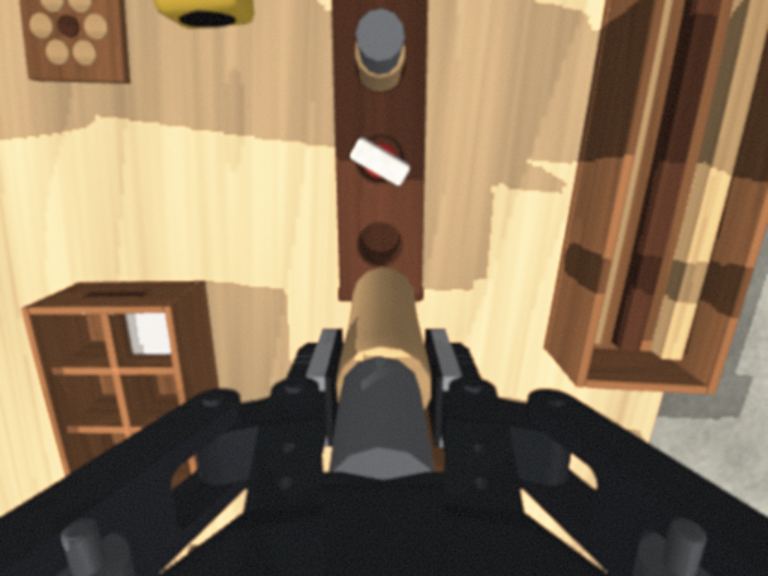

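The tool came out with its guard on: guard at (383,420) and wooden handle at (385,310), between the fingers. Now it goes to compartment (-28,-57).

Emit:
step_arm(targets=[[[-0.024, -0.032, 0], [0, 0, 0], -1], [[-0.048, -0.063, 0], [0, 0, 0], -1], [[-0.072, -0.095, 0], [0, 0, 0], -1], [[-0.095, -0.126, 0], [0, 0, 0], -1], [[-0.119, -0.158, 0], [0, 0, 0], -1], [[-0.143, -0.189, 0], [0, 0, 0], -1], [[-0.167, -0.221, 0], [0, 0, 0], -1], [[-0.1904, -0.2523, 0], [0, 0, -0.4], -1]])

```text
t: 30.77
ee_pos: [0.4112, -0.356, 0.2351]
orientation: [[-0.082, 0.997, -0.001], [0.997, 0.082, 0.001], [0.001, -0.001, -1.0]]
ft_force: [0.9, -1.2, -0.9]
opening: 0.0281
finger_force: 59.6
```

Emit:
step_arm(targets=[[[0, 0, 0.03], [0, 0, 0], -1], [[0, 0, 0.06], [0, 0, 0], -1], [[0, 0, 0.07], [0, 0, 0], -1], [[0, 0, 0.07], [0, 0, 0], -1], [[0, 0, 0.07], [0, 0, 0], -1]])

```text
t: 31.18
ee_pos: [0.4134, -0.3551, 0.1657]
orientation: [[-0.082, 0.997, -0.001], [0.997, 0.082, 0.001], [0.001, -0.001, -1.0]]
ft_force: [-0.3, -0.2, -1.3]
opening: 0.0279
finger_force: 59.6
```

```bash
cat >> h.py <<'E'
def tote(P):
    m=(P[...,2]>0.064)&(P[...,2]<0.076)&(P[...,0]>.33)&(P[...,0]<.56)&(P[...,1]>-.45)&(P[...,1]<-.15)
    n,l,st,_=cv2.connectedComponentsWithStats(m.astype(np.uint8)); i=1+np.argmax(st[1:,4])
    print("tote",cv2.minAreaRect(P[m][:,:2].astype(np.float32)*1000), m.sum(), P[l==i].min(0).round(4),P[l==i].max(0).round(4))
E
python3 - <<'E'
from h import *
o=observe();s,P=grab("wrist","w8");print(o["t"],np.round(o["ee_pos"],4),o["ft_force"],o["opening"]);go(.4152,-.3564,.079,4.66)
tote(P); s,P=grab("top");tote(P)
E
```

```text
31.1833 [ 0.4134 -0.3551  0.1657] [-0.2601202  -0.23868647 -1.27374115] 0.027915542944395397
shift [-0.0009, 0.0011, 0.0875] turn [0.01, 0.03, 0.07] n 2.1
tote ((444.8643493652344, -298.58599853515625), (120.69916534423828, 173.6855010986328), 5.034251689910889) 5525 [ 0.3777 -0.3889  0.064 ] [ 0.5108 -0.207   0.0724]
tote ((442.7305603027344, -301.31109619140625), (120.73054504394531, 175.69422912597656), 4.4635701179504395) 189 [ 0.4926 -0.3198  0.0641] [ 0.5043 -0.2385  0.0749]
```

View pics/w8.png

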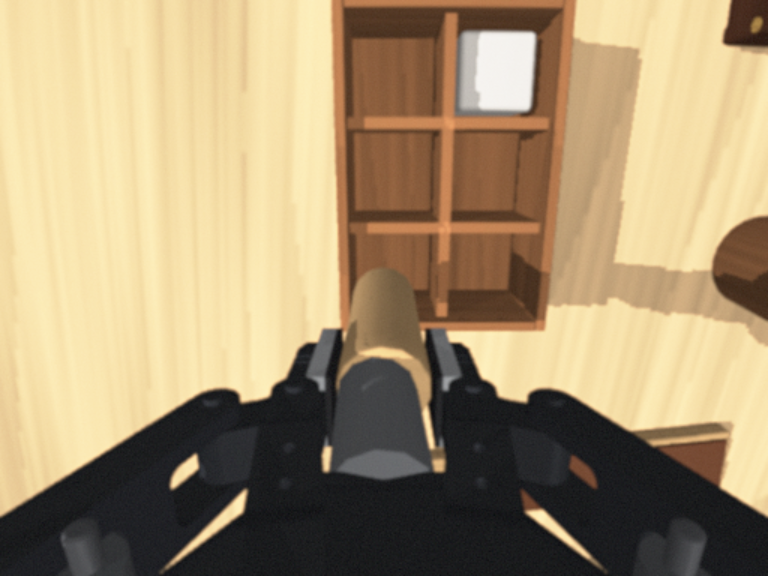

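The handle is over the lower-left compartment (centre about (393,270)), and the other compartments are free apart from the block at (497,72). I'll lower and release.

Emit:
step_arm(targets=[[[-0.0009, 0.002, 0.025], [0, 0, 0], -1], [[-0.0009, 0.002, 0.045], [0, 0, 0], -1], [[-0.0009, 0.002, 0.065], [0, 0, 0], -1], [[-0.0009, 0.002, 0.077], [0, 0, 0], -1], [[-0.0009, 0.002, 0.083], [0, 0, 0], -1], [[-0.0009, 0.002, 0.087], [0, 0, 0], -1], [[-0.0009, 0.002, 0.087], [0, 0, 0], -1], [[-0.0009, 0.002, 0.087], [0, 0, 0], -1]])

```text
t: 31.95
ee_pos: [0.4159, -0.3566, 0.0796]
orientation: [[-0.082, 0.997, 0.001], [0.997, 0.082, -0.001], [-0.001, 0.001, -1.0]]
ft_force: [0.1, -0.1, -0.4]
opening: 0.0281
finger_force: 59.7
```

Run:
```python
from h import *
o=observe();print(o["t"],np.round(o["ee_pos"],4),o["ft_force"])
```

```text
31.95 [ 0.4159 -0.3566  0.0796] [ 0.09958998 -0.08737898 -0.39162199]
```

Emit:
step_arm(targets=[[[0, 0, 0.001], [0, 0, 0], -1], [[0, 0, 0.002], [0, 0, 0], -1], [[0, 0, 0.002], [0, 0, 0], -1], [[0, 0, 0.002], [0, 0, 0], -0.2], [[0, 0, 0.002], [0, 0, 0], -0.1], [[0, 0, 0.002], [0, 0, 0], 0], [[0, 0, 0.002], [0, 0, 0], 0], [[0, 0, 0.002], [0, 0, 0], 0]])

```text
t: 32.62
ee_pos: [0.4154, -0.3562, 0.0768]
orientation: [[-0.082, 0.997, 0.0], [0.997, 0.082, -0.0], [-0.0, 0.0, -1.0]]
ft_force: [-0.1, -0.1, -0.3]
opening: 0.0425
finger_force: 0.0
```

Emit:
step_arm(targets=[[[0, 0, -0.01], [0, 0, 0], 0], [[0, 0, -0.03], [0, 0, 0], 0], [[0, 0, -0.06], [0, 0, 0], 0], [[0, 0, -0.1], [0, 0, 0], 0], [[0, 0, -0.14], [0, 0, 0], 0.5], [[0, 0, -0.16], [0, 0, 0], 1], [[0, 0, -0.16], [0, 0, 0], 1], [[0, 0, -0.16], [0, 0, 0], 1]])

```text
t: 33.28
ee_pos: [0.416, -0.3566, 0.2386]
orientation: [[-0.082, 0.997, 0.003], [0.997, 0.082, -0.001], [-0.002, 0.003, -1.0]]
ft_force: [0.2, 0.0, -0.6]
opening: 0.0855
finger_force: 0.0
```

Run:
```python
from h import *
o=observe();s,P=grab("wrist");print(o["t"],np.round(o["ee_pos"],4),o["ft_force"],o["opening"])
tote(P);gtop(P,.416,-.356)
go(.6424,-.0242,.245,4.3)
s,P=grab("top");tote(P);gtop(P,.416-.002,-.356-.006)
```

```text
33.2833 [ 0.416  -0.3566  0.2386] [ 0.24364936  0.02729167 -0.63542652] 0.08548272286323168
tote ((444.7920837402344, -296.95751953125), (120.65957641601562, 175.55221557617188), 5.049012184143066) 3596 [ 0.3779 -0.3889  0.064 ] [ 0.5122 -0.2056  0.0725]
gtop [ 415.5 -356.3] 12.0 0.1427
shift [0.3121, 0.2534, -0.0076] turn [0.05, 0.0, 0.39] n 9.6
tote ((442.928466796875, -301.031982421875), (120.70603942871094, 174.86459350585938), 4.829654216766357) 235 [ 0.3775 -0.3089  0.0646] [ 0.4399 -0.2155  0.075 ]
gtop [0. 0.] 0.0 nan
  return _methods._mean(a, axis=axis, dtype=dtype,
  ret = ret.dtype.type(ret / rcount)
```

Emit:
step_arm(targets=[[[0.031, 0.025, 0], [0, 0, 0], 1], [[0.062, 0.05, 0], [0, 0, 0], 1], [[0.093, 0.076, 0], [0, 0, 0], 1], [[0.124, 0.101, 0], [0, 0, 0], 1], [[0.155, 0.126, 0], [0, 0, 0], 1], [[0.186, 0.151, 0], [0, 0, 0], 1], [[0.217, 0.176, 0], [0, 0, 0], 1], [[0.248, 0.201, 0], [0, 0, 0], 1]])

```text
t: 34.05
ee_pos: [0.5955, -0.0906, 0.2353]
orientation: [[-0.081, 0.997, -0.003], [0.997, 0.081, 0.0], [0.0, -0.003, -1.0]]
ft_force: [1.7, 0.3, 0.4]
opening: 0.0852
finger_force: 0.0
```

Emit:
step_arm(targets=[[[0.032, 0.026, 0], [0, 0, 0], 1], [[0.064, 0.052, 0.01], [0, 0, 0.4], 1], [[0.064, 0.052, 0.04], [0, 0, 0.4], 1], [[0.064, 0.052, 0.05], [0, 0, 0.4], 1], [[0.064, 0.052, 0.05], [0, 0, 0.4], 1], [[0.064, 0.052, 0.05], [0, 0, 0.4], 1]])

```text
t: 34.55
ee_pos: [0.641, -0.0261, 0.1861]
orientation: [[-0.073, 0.997, -0.003], [0.997, 0.073, -0.001], [-0.001, -0.003, -1.0]]
ft_force: [-0.2, -1.6, 0.3]
opening: 0.085
finger_force: 0.0
```

Run:
```python
from h import *
o=observe();s,P=grab("wrist"); print(o["t"],np.round(o["ee_pos"],4))
gtop(P,.6424,-.0242)
for t in tools(P,s["frame"]): print(*t)
go(.6424,-.0242,.082,4.3)
```

```text
34.55 [ 0.641  -0.0261  0.1861]
gtop [643.8 -24.8] 11.9 0.1486
[634.4  99.3] 14.9 0.1061 344
[638.5  40.1] 14.5 0.1059 132
[643.7 -23.4] 14.7 0.1063 346
[648.4 -85.1] 17.7 0.1065 263
shift [0.0022, 0.0009, 0.1053] turn [-0.02, 0.04, -0.16] n 2.5
```

Emit:
step_arm(targets=[[[0.0015, 0.0009, 0.025], [0, 0, 0], 1], [[0.0018, 0.0009, 0.055], [0, 0, 0], 1], [[0.0018, 0.0009, 0.085], [0, 0, 0], 1], [[0.0018, 0.0009, 0.1], [0, 0, 0], 1], [[0.0018, 0.0009, 0.105], [0, 0, 0], 1], [[0.0018, 0.0009, 0.105], [0, 0, 0], 0.5], [[0.0018, 0.0009, 0.105], [0, 0, 0], 0], [[0.0018, 0.0009, 0.105], [0, 0, 0], 0]])

```text
t: 35.27
ee_pos: [0.6442, -0.0233, 0.0839]
orientation: [[-0.074, 0.997, 0.003], [0.997, 0.074, 0.0], [-0.0, 0.003, -1.0]]
ft_force: [-0.0, 0.1, 0.6]
opening: 0.0516
finger_force: 0.0
```

Emit:
step_arm(targets=[[[0, 0, 0], [0, 0, 0], -0.5], [[0, 0, 0], [0, 0, 0], -0.5], [[0, 0, 0], [0, 0, 0], -1], [[0, 0, 0], [0, 0, 0], -1], [[0, 0, 0], [0, 0, 0], -1], [[0, 0, 0], [0, 0, 0], -1]])

```text
t: 35.77
ee_pos: [0.6435, -0.0229, 0.0834]
orientation: [[-0.075, 0.997, 0.002], [0.997, 0.075, 0.0], [0.0, 0.002, -1.0]]
ft_force: [-2.5, -0.4, 7.9]
opening: 0.0282
finger_force: 58.5
```

Emit:
step_arm(targets=[[[0, 0, -0.006], [0, 0, 0], -1], [[0, 0, -0.02], [0, 0, 0], -1], [[0, 0, -0.04], [0, 0, 0], -1], [[0, 0, -0.065], [0, 0, 0], -1], [[0, 0, -0.09], [0, 0, 0], -1], [[0, 0, -0.12], [0, 0, 0], -1], [[0, 0, -0.15], [0, 0, 0], -1], [[0, 0, -0.16], [0, 0, 0], -1]])

```text
t: 36.43
ee_pos: [0.6446, -0.0233, 0.2471]
orientation: [[-0.074, 0.997, 0.006], [0.997, 0.074, 0.0], [-0.0, 0.006, -1.0]]
ft_force: [0.8, -0.8, -1.1]
opening: 0.0282
finger_force: 59.5
```

Emit:
step_arm(targets=[[[0, 0, -0.16], [0, 0, 0], -1], [[-0.03, -0.018, 0], [0, 0, 0], -1], [[-0.065, -0.038, 0], [0, 0, 0], -1], [[-0.1, -0.059, 0], [0, 0, 0], -1], [[-0.135, -0.08, 0], [0, 0, 0], -1], [[-0.17, -0.1, 0], [0, 0, 0], -1], [[-0.205, -0.121, 0], [0, 0, 0], -1], [[-0.24, -0.142, 0], [0, 0, 0], -1]])

```text
t: 37.1
ee_pos: [0.5192, -0.2714, 0.242]
orientation: [[-0.075, 0.997, 0.0], [0.997, 0.075, 0.0], [0.0, 0.0, -1.0]]
ft_force: [1.0, 0.3, -1.5]
opening: 0.0281
finger_force: 59.6
```

Run:
```python
from h import *
o=observe();s,P=grab("wrist"); print(o["t"],np.round(o["ee_pos"],4),o["ft_force"],o["opening"],o["finger_force"])
held(P,o);tote(P)
go(.4803,-.3512,.165,4.7)
```

```text
37.1 [ 0.5192 -0.2714  0.242 ] [ 0.98836694  0.28276534 -1.54291117] 0.02813832554615281 59.586530327796936
held: top z -0.0441 x range [0.0009 0.0108] mid 0.0058 y [-0.0089  0.0123]
tote ((444.8221130371094, -297.1851806640625), (120.26606750488281, 175.8643035888672), 5.052628993988037) 2305 [ 0.3778 -0.3692  0.064 ] [ 0.5042 -0.2052  0.0726]
shift [-0.0672, -0.0374, 0.0782] turn [-0.1, 0.3, -1.04] n 2.6
```

Emit:
step_arm(targets=[[[-0.03, -0.018, 0], [0, 0, -0.4], -1], [[-0.065, -0.036, 0.01], [0, 0, -0.5], -1], [[-0.065, -0.036, 0.04], [0, 0, -0.5], -1], [[-0.065, -0.036, 0.07], [0, 0, -0.5], -1], [[-0.065, -0.036, 0.075], [0, 0, -0.5], -1], [[-0.065, -0.036, 0.075], [0, 0, -0.5], -1], [[-0.065, -0.036, 0.075], [0, 0, -0.5], -1]])

```text
t: 37.73
ee_pos: [0.4901, -0.3373, 0.1676]
orientation: [[-0.084, 0.996, 0.0], [0.996, 0.084, -0.0], [-0.0, 0.0, -1.0]]
ft_force: [0.7, -1.1, -1.3]
opening: 0.0282
finger_force: 59.7
```

Run:
```python
from h import *
s,P=grab("wrist","w9");o=observe(); print(o["t"],np.round(o["ee_pos"],4),o["ft_force"],o["opening"])
tote(P)
go(.4803,-.3512,.0795,4.8)
```

```text
37.7833 [ 0.4905 -0.3376  0.1683] [ 0.50980106 -0.60968732 -0.34832216] 0.028013086817334405
tote ((444.32403564453125, -297.47222900390625), (121.10787200927734, 175.87306213378906), 4.853739261627197) 5094 [ 0.3775 -0.3643  0.064 ] [ 0.5083 -0.2056  0.0724]
shift [-0.0126, -0.0114, 0.0888] turn [0.09, 0.06, 0.04] n 2.2
```

View pics/w9.png

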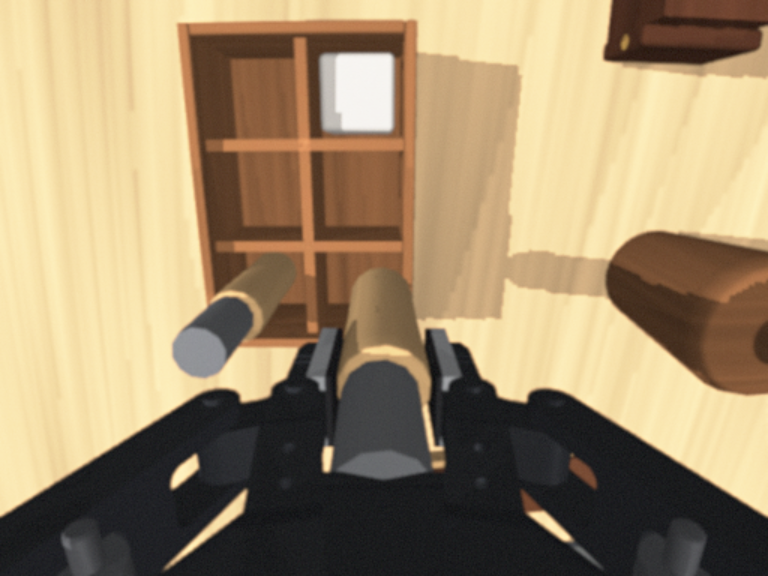

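Run:
```python
from h import *
o=observe();s=snapshot("wrist");P=cloud(s,o);R=np.array(o["orientation"]).reshape(3,3);Q=(P-np.array(o["ee_pos"]))@R
dark=(s["frame"].max(-1)<70)
for z in range(-110,0,10):
    m=dark&(Q[...,2]*1000>z)&(Q[...,2]*1000<z+10)&(abs(Q[...,1])<.09)&(abs(Q[...,0])<.04)
    if m.sum()>5: print(z,m.sum(),(Q[m].min(0)*1000).round(),(Q[m].max(0)*1000).round())
go(.4803,-.3512,.0795,4.8)
```

```text
-110 1289 [  18.  -18. -103.] [  22.   21. -100.]
-100 9410 [   4.  -59. -100.] [ 22.  61. -90.]
-90 11865 [ -8. -62. -90.] [ 19.  64. -80.]
-80 9989 [-13. -58. -80.] [ 18.  60. -70.]
-70 4764 [-12. -53. -70.] [ 18.  55. -60.]
-60 6834 [-13. -48. -60.] [ 15.  51. -50.]
-50 2001 [-11. -44. -50.] [ 14.  46. -40.]
-40 1116 [-11. -26. -40.] [ 12.  26. -30.]
-30 589 [ -9. -26. -30.] [ 12.  28. -20.]
-20 300 [  4. -26. -20.] [ 12.  28. -10.]
-10 93 [  4. -25. -10.] [11. 27. -1.]
shift [-0.0124, -0.0117, 0.089] turn [0.13, 0.08, 0.04] n 2.2
```

The knuckles would pass within a few mm of the first tool's guard, so this one goes to compartment (28,0), whose x neighbour is free.

Run:
```python
from h import *
go(.4715,-.2948,.0795,4.8)
```

```text
shift [0.0445, -0.0157, 0.089] turn [0.13, 0.08, 0.04] n 2.4
```

Emit:
step_arm(targets=[[[0.025, -0.009, 0], [0, 0, 0], -1], [[0.0445, -0.0157, 0], [0, 0, 0], -1], [[0.0445, -0.0157, 0], [0, 0, 0], -1], [[0.0445, -0.0157, 0], [0, 0, 0], -1], [[0.0445, -0.0157, 0.02], [0, 0, 0], -1], [[0.0445, -0.0157, 0.04], [0, 0, 0], -1], [[0.0445, -0.0157, 0.055], [0, 0, 0], -1], [[0.0445, -0.0157, 0.055], [0, 0, 0], -1]])

```text
t: 38.5
ee_pos: [0.4697, -0.2945, 0.1102]
orientation: [[-0.083, 0.997, -0.002], [0.997, 0.083, 0.001], [0.001, -0.002, -1.0]]
ft_force: [-0.3, 0.9, -1.4]
opening: 0.0283
finger_force: 59.7
```

Run:
```python
from h import *
o=observe(); print(o["t"],np.round(o["ee_pos"],4),o["ft_force"],o["opening"])
go(.4715,-.2948,.079,4.8)
```

```text
38.5 [ 0.4697 -0.2945  0.1102] [-0.30722428  0.94504753 -1.44619896] 0.028291880524923603
shift [-0.0005, 0.0018, 0.0312] turn [-0.12, -0.04, -0.01] n 0.7
```

Emit:
step_arm(targets=[[[-0.0005, 0.001, 0.012], [0, 0, 0], -1], [[-0.0005, 0.0015, 0.022], [0, 0, 0], -1], [[-0.0005, 0.0015, 0.028], [0, 0, 0], -1], [[-0.0005, 0.0015, 0.031], [0, 0, 0], -1], [[-0.0005, 0.0015, 0.031], [0, 0, 0], -1], [[-0.0005, 0.0015, 0.031], [0, 0, 0], -1], [[-0.0005, 0.0015, 0.031], [0, 0, 0], -0.2], [[-0.0005, 0.0015, 0.031], [0, 0, 0], -0.1]])

```text
t: 39.17
ee_pos: [0.472, -0.2952, 0.0813]
orientation: [[-0.083, 0.997, 0.001], [0.997, 0.083, -0.0], [-0.001, 0.001, -1.0]]
ft_force: [0.2, -0.2, 0.4]
opening: 0.0385
finger_force: 0.0
```

Emit:
step_arm(targets=[[[0, 0, 0], [0, 0, 0], 0], [[0, 0, 0], [0, 0, 0], 0], [[0, 0, -0.01], [0, 0, 0], 0], [[0, 0, -0.03], [0, 0, 0], 0], [[0, 0, -0.06], [0, 0, 0], 0], [[0, 0, -0.1], [0, 0, 0], 0.2], [[0, 0, -0.14], [0, 0, 0], 1], [[0, 0, -0.165], [0, 0, 0], 1]])

```text
t: 39.83
ee_pos: [0.472, -0.296, 0.2504]
orientation: [[-0.082, 0.997, 0.004], [0.997, 0.082, -0.002], [-0.002, 0.003, -1.0]]
ft_force: [1.0, -1.2, 0.2]
opening: 0.0735
finger_force: 0.0
```

Emit:
step_arm(targets=[[[0, 0, 0], [0, 0, 0], 1], [[0.032, 0.019, 0], [0, 0, 0], 1], [[0.065, 0.039, 0], [0, 0, 0], 1], [[0.098, 0.059, 0], [0, 0, 0], 1], [[0.131, 0.08, 0], [0, 0, 0], 1], [[0.164, 0.1, 0], [0, 0, 0], 1], [[0.197, 0.12, 0], [0, 0, 0], 1], [[0.23, 0.14, 0], [0, 0, 0], 1]])

```text
t: 40.5
ee_pos: [0.5923, -0.0522, 0.2464]
orientation: [[-0.083, 0.997, 0.0], [0.997, 0.083, 0.0], [0.0, 0.0, -1.0]]
ft_force: [0.9, -0.7, -0.3]
opening: 0.0855
finger_force: 0.0
```

Emit:
step_arm(targets=[[[0.03, 0.018, 0], [0, 0, 0.2], 1], [[0.06, 0.036, 0], [0, 0, 0.4], 1], [[0.088, 0.053, 0.01], [0, 0, 0.4], 1], [[0.088, 0.053, 0.04], [0, 0, 0.4], 1], [[0.088, 0.053, 0.055], [0, 0, 0.4], 1], [[0.088, 0.053, 0.055], [0, 0, 0.4], 1], [[0.088, 0.053, 0.055], [0, 0, 0.4], 1]])

```text
t: 41.08
ee_pos: [0.6369, 0.0378, 0.1908]
orientation: [[-0.076, 0.997, -0.001], [0.997, 0.076, -0.001], [-0.001, -0.001, -1.0]]
ft_force: [-0.4, 0.7, 0.8]
opening: 0.0853
finger_force: 0.0
```

Run:
```python
from h import *
o=observe();s,P=grab("wrist"); print(o["t"],np.round(o["ee_pos"],4),o["ft_force"],o["opening"])
gtop(P,.6377,.0383)
for t in tools(P,s["frame"]): print(*t)
go(.6377,.0383,.083,4.3)
s,P=grab("top","t4");tote(P)
m=(P[...,2]>0.125)&(P[...,2]<0.16)&(P[...,0]>.35)&(P[...,0]<.7)&(P[...,1]>-.4)&(P[...,1]<.2)
n,l=cv2.connectedComponents(m.astype(np.uint8))
for i in range(1,n): print("high",P[l==i].mean(0).round(3),(l==i).sum())
```

```text
41.0833 [0.6369 0.0378 0.1908] [-0.4092656   0.69747626  0.79860809] 0.08531117482689261
gtop [639.3  37.6] 12.0 0.1486
[633.7 101.2] 14.5 0.1061 182
[638.8  38.6] 14.7 0.1062 320
[648.1 -84.2] 17.3 0.1058 295
shift [0.0008, -0.0, 0.1089] turn [0.04, 0.02, 0.04] n 2.6
tote ((443.01214599609375, -302.42767333984375), (120.14613342285156, 177.41275024414062), 4.757775783538818) 326 [ 0.3774 -0.2988  0.064 ] [ 0.5009 -0.2098  0.0759]
high [ 0.692 -0.331  0.155] 1
high [ 0.693 -0.322  0.125] 1
high [ 0.678 -0.338  0.144] 21
high [ 0.645 -0.09   0.139] 37
high [ 0.468 -0.301  0.143] 47
high [ 0.413 -0.36   0.143] 46
```

Emit:
step_arm(targets=[[[0.0006, 0, 0.025], [0, 0, 0], 1], [[0.0006, 0, 0.055], [0, 0, 0], 1], [[0.0006, 0, 0.085], [0, 0, 0], 1], [[0.0006, 0, 0.102], [0, 0, 0], 1], [[0.0006, 0, 0.109], [0, 0, 0], 1], [[0.0006, 0, 0.109], [0, 0, 0], 0.5], [[0.0006, 0, 0.109], [0, 0, 0], 0], [[0.0006, 0, 0.109], [0, 0, 0], 0]])

```text
t: 41.85
ee_pos: [0.6388, 0.0385, 0.0839]
orientation: [[-0.076, 0.997, 0.003], [0.997, 0.076, 0.0], [0.0, 0.003, -1.0]]
ft_force: [0.7, -0.0, -0.2]
opening: 0.0513
finger_force: 0.0
```

Emit:
step_arm(targets=[[[0, 0, 0], [0, 0, 0], -0.5], [[0, 0, 0], [0, 0, 0], -0.5], [[0, 0, 0], [0, 0, 0], -1], [[0, 0, 0], [0, 0, 0], -1], [[0, 0, 0], [0, 0, 0], -1], [[0, 0, 0], [0, 0, 0], -1]])

```text
t: 42.35
ee_pos: [0.6383, 0.0387, 0.0835]
orientation: [[-0.076, 0.997, 0.002], [0.997, 0.076, 0.001], [0.0, 0.002, -1.0]]
ft_force: [-1.8, 0.3, 8.1]
opening: 0.0282
finger_force: 58.6
```

Emit:
step_arm(targets=[[[0, 0, -0.006], [0, 0, 0], -1], [[0, 0, -0.02], [0, 0, 0], -1], [[0, 0, -0.04], [0, 0, 0], -1], [[0, 0, -0.065], [0, 0, 0], -1], [[0, 0, -0.09], [0, 0, 0], -1], [[0, 0, -0.12], [0, 0, 0], -1], [[0, 0, -0.15], [0, 0, 0], -1], [[0, 0, -0.16], [0, 0, 0], -1]])

```text
t: 43.02
ee_pos: [0.6392, 0.0383, 0.2471]
orientation: [[-0.076, 0.997, 0.006], [0.997, 0.076, 0.001], [0.0, 0.006, -1.0]]
ft_force: [1.3, 0.0, 0.0]
opening: 0.0282
finger_force: 59.6
```

Emit:
step_arm(targets=[[[-0.025, -0.023, 0], [0, 0, 0], -1], [[-0.052, -0.049, 0], [0, 0, 0], -1], [[-0.079, -0.074, 0], [0, 0, 0], -1], [[-0.105, -0.099, 0], [0, 0, 0], -1], [[-0.132, -0.124, 0], [0, 0, 0], -1], [[-0.158, -0.149, 0], [0, 0, 0], -1], [[-0.185, -0.174, 0], [0, 0, 0], -1], [[-0.21, -0.198, 0], [0, 0, 0], -1]])

```text
t: 43.68
ee_pos: [0.4544, -0.1872, 0.242]
orientation: [[-0.076, 0.997, 0.0], [0.997, 0.076, 0.0], [0.0, 0.001, -1.0]]
ft_force: [0.2, -1.5, -0.7]
opening: 0.0283
finger_force: 59.6
```

Emit:
step_arm(targets=[[[-0.027, -0.025, 0], [0, 0, 0], -1], [[-0.053, -0.0495, 0.01], [0, 0, -0.4], -1], [[-0.053, -0.0495, 0.04], [0, 0, -0.4], -1], [[-0.053, -0.0495, 0.075], [0, 0, -0.4], -1], [[-0.053, -0.0495, 0.075], [0, 0, -0.4], -1], [[-0.053, -0.0495, 0.075], [0, 0, -0.4], -1], [[-0.053, -0.0495, 0.075], [0, 0, -0.4], -1]])

```text
t: 44.27
ee_pos: [0.4113, -0.2426, 0.168]
orientation: [[-0.084, 0.996, 0.001], [0.996, 0.084, -0.0], [-0.0, 0.001, -1.0]]
ft_force: [1.0, -1.5, -0.9]
opening: 0.0281
finger_force: 59.6
```

Run:
```python
from h import *
o=observe();s,P=grab("wrist","w10"); print(o["t"],np.round(o["ee_pos"],4),o["ft_force"],o["opening"],o["finger_force"])
held(P,o);tote(P)
go(.4109,-.2427,.0795,4.8)
s,P=grab("top","t5");tote(P)
```

```text
44.2667 [ 0.4113 -0.2426  0.168 ] [ 1.04786586 -1.50849314 -0.88721531] 0.028063153062517294 59.58967924118042
held: top z -0.0444 x range [0.0002 0.0106] mid 0.0054 y [-0.0115  0.0109]
tote ((441.8375549316406, -265.60565185546875), (120.08477020263672, 113.0543212890625), 4.871424198150635) 2614 [ 0.3779 -0.3174  0.064 ] [ 0.5059 -0.2045  0.0718]
shift [0.0002, -0.0011, 0.0889] turn [0.11, 0.05, 0.02] n 2.1
tote ((445.0205078125, -302.0703125), (203.66995239257812, 71.18925476074219), 73.62290954589844) 67 [ 0.4505 -0.2525  0.0645] [ 0.4972 -0.2099  0.0756]
```

View pics/t5.png

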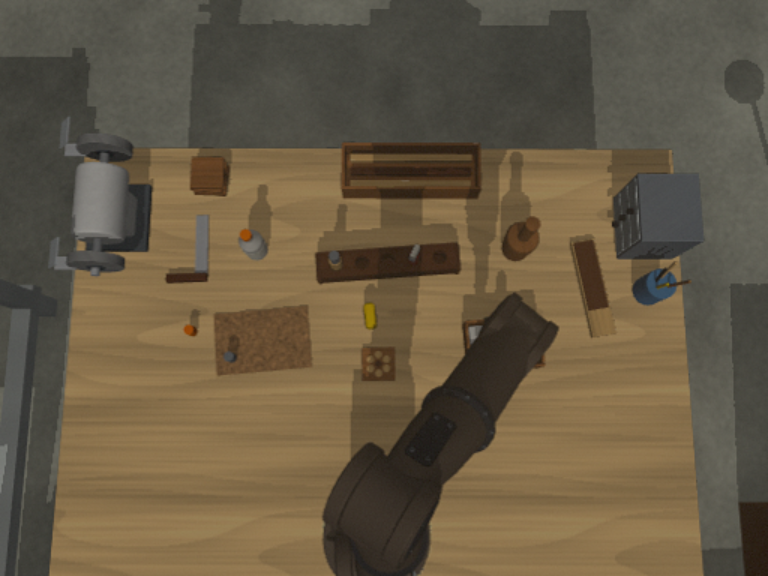

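The top view shows one tool left in the rack at (335,260), the brush still in place at (413,253) and the tote unmoved. I'll lower the third tool.

Emit:
step_arm(targets=[[[0.0002, -0.001, 0.025], [0, 0, 0], -1], [[0.0002, -0.001, 0.045], [0, 0, 0], -1], [[0.0002, -0.001, 0.065], [0, 0, 0], -1], [[0.0002, -0.001, 0.078], [0, 0, 0], -1], [[0.0002, -0.001, 0.085], [0, 0, 0], -1], [[0.0002, -0.001, 0.088], [0, 0, 0], -1], [[0.0002, -0.001, 0.088], [0, 0, 0], -1], [[0.0002, -0.001, 0.088], [0, 0, 0], -1]])

```text
t: 45.03
ee_pos: [0.4105, -0.2426, 0.0797]
orientation: [[-0.084, 0.996, 0.001], [0.996, 0.084, -0.0], [-0.001, 0.001, -1.0]]
ft_force: [0.8, -0.1, -0.6]
opening: 0.0279
finger_force: 59.6
```

Run:
```python
from h import *
o=observe();print(o["t"],np.round(o["ee_pos"],4),o["ft_force"])
```

```text
45.0333 [ 0.4105 -0.2426  0.0797] [ 0.7586693  -0.09641375 -0.64670703]
```

Emit:
step_arm(targets=[[[0, 0, 0.001], [0, 0, 0], -1], [[0, 0, 0.001], [0, 0, 0], -0.2], [[0, 0, 0.001], [0, 0, 0], -0.1], [[0, 0, 0.001], [0, 0, 0], 0], [[0, 0, 0.001], [0, 0, 0], 0], [[0, 0, -0.01], [0, 0, 0], 0], [[0, 0, -0.03], [0, 0, 0], 0], [[0, 0, -0.06], [0, 0, 0], 0]])

```text
t: 45.7
ee_pos: [0.4083, -0.2417, 0.138]
orientation: [[-0.083, 0.997, -0.004], [0.997, 0.083, 0.001], [0.001, -0.004, -1.0]]
ft_force: [1.0, 0.5, 0.5]
opening: 0.0425
finger_force: 0.0
```

Emit:
step_arm(targets=[[[0, 0, -0.04], [0, 0, 0], 0.2], [[0, 0, -0.08], [0, 0, 0], 1], [[0, 0, -0.1], [0, 0, 0], 1], [[0, 0, -0.1], [0, 0, 0], 1], [[0.03, 0.023, -0.1], [0, 0, 0], 1], [[0.06, 0.047, -0.1], [0, 0, 0], 1], [[0.09, 0.07, -0.1], [0, 0, 0], 1], [[0.12, 0.093, -0.1], [0, 0, 0], 1]])

```text
t: 46.37
ee_pos: [0.4928, -0.1134, 0.2386]
orientation: [[-0.083, 0.997, 0.0], [0.997, 0.083, 0.0], [0.0, 0.0, -1.0]]
ft_force: [1.7, -0.6, 0.8]
opening: 0.0853
finger_force: 0.0
```

Emit:
step_arm(targets=[[[0.032, 0.025, 0], [0, 0, 0], 1], [[0.064, 0.05, 0], [0, 0, 0], 1], [[0.096, 0.074, 0], [0, 0, 0], 1], [[0.128, 0.099, 0], [0, 0, 0], 1], [[0.16, 0.124, 0], [0, 0, 0.2], 1], [[0.19, 0.147, 0], [0, 0, 0.4], 1], [[0.2027, 0.157, 0.01], [0, 0, 0.5], 1], [[0.2027, 0.157, 0.03], [0, 0, 0.5], 1]])

```text
t: 47.03
ee_pos: [0.6346, 0.1061, 0.2088]
orientation: [[-0.081, 0.997, 0.003], [0.997, 0.081, 0.002], [0.002, 0.003, -1.0]]
ft_force: [0.2, -0.3, -0.1]
opening: 0.0853
finger_force: 0.0
```

Emit:
step_arm(targets=[[[0, 0, 0.015], [0, 0, 0], 1], [[0, 0, 0.02], [0, 0, 0], 1], [[0, 0, 0.02], [0, 0, 0], 1], [[0, 0, 0.02], [0, 0, 0], 1]])

```text
t: 47.37
ee_pos: [0.6319, 0.0997, 0.189]
orientation: [[-0.074, 0.997, -0.0], [0.997, 0.074, -0.0], [-0.0, -0.0, -1.0]]
ft_force: [0.9, -0.5, 0.4]
opening: 0.0853
finger_force: 0.0
```

Run:
```python
from h import *
o=observe();s,P=grab("wrist"); print(o["t"],np.round(o["ee_pos"],4),o["ft_force"],o["opening"])
gtop(P,.633,.100)
for t in tools(P,s["frame"]): print(*t)
go(.6330,.1000,.083,4.3)
s,P=grab("top","t6");tote(P)
m=(P[...,2]>0.125)&(P[...,2]<0.16)&(P[...,0]>.35)&(P[...,0]<.7)&(P[...,1]>-.4)&(P[...,1]<.2)
n,l=cv2.connectedComponents(m.astype(np.uint8))
for i in range(1,n): print("high",P[l==i].mean(0).round(3),(l==i).sum())
```

```text
47.3667 [0.6319 0.0997 0.189 ] [ 0.87042196 -0.4536619   0.36044933] 0.08530394121948152
gtop [634.6  98.9] 12.1 0.1486
[634.1 100.6] 14.5 0.1063 346
shift [0.0002, 0.0006, 0.1066] turn [0.06, -0.01, -0.05] n 2.6
tote ((443.44573974609375, -301.8931884765625), (120.9662094116211, 176.60531616210938), 4.947623252868652) 329 [ 0.3774 -0.3904  0.064 ] [ 0.5086 -0.21    0.0759]
high [ 0.678 -0.338  0.143] 25
high [ 0.678 -0.325  0.126] 1
high [ 0.674 -0.363  0.127] 1
high [ 0.645 -0.09   0.138] 38
high [0.631 0.083 0.139] 3
high [ 0.468 -0.301  0.143] 47
high [ 0.408 -0.247  0.144] 43
high [ 0.413 -0.359  0.144] 47
```

Emit:
step_arm(targets=[[[0.0002, 0.0006, 0.025], [0, 0, 0], 1], [[0.0002, 0.0006, 0.055], [0, 0, 0], 1], [[0.0002, 0.0006, 0.085], [0, 0, 0], 1], [[0.0002, 0.0006, 0.1], [0, 0, 0], 1], [[0.0002, 0.0006, 0.107], [0, 0, 0], 1], [[0.0002, 0.0006, 0.107], [0, 0, 0], 0.5], [[0.0002, 0.0006, 0.107], [0, 0, 0], 0], [[0.0002, 0.0006, 0.107], [0, 0, 0], 0]])

```text
t: 48.13
ee_pos: [0.6338, 0.1004, 0.0836]
orientation: [[-0.075, 0.997, 0.003], [0.997, 0.075, 0.001], [0.0, 0.003, -1.0]]
ft_force: [0.5, 0.1, 0.1]
opening: 0.0516
finger_force: 0.0
```

Emit:
step_arm(targets=[[[0, 0, 0], [0, 0, 0], -0.5], [[0, 0, 0], [0, 0, 0], -0.5], [[0, 0, 0], [0, 0, 0], -1], [[0, 0, 0], [0, 0, 0], -1], [[0, 0, 0], [0, 0, 0], -1], [[0, 0, 0], [0, 0, 0], -1]])

```text
t: 48.63
ee_pos: [0.6334, 0.1005, 0.0834]
orientation: [[-0.075, 0.997, 0.002], [0.997, 0.075, 0.001], [0.001, 0.002, -1.0]]
ft_force: [-1.4, -0.7, 6.8]
opening: 0.0284
finger_force: 58.6
```

Emit:
step_arm(targets=[[[0, 0, -0.006], [0, 0, 0], -1], [[0, 0, -0.02], [0, 0, 0], -1], [[0, 0, -0.04], [0, 0, 0], -1], [[0, 0, -0.065], [0, 0, 0], -1], [[0, 0, -0.09], [0, 0, 0], -1], [[0, 0, -0.12], [0, 0, 0], -1], [[0, 0, -0.15], [0, 0, 0], -1], [[0, 0, -0.165], [0, 0, 0], -1]])

```text
t: 49.3
ee_pos: [0.6338, 0.1001, 0.2514]
orientation: [[-0.074, 0.997, 0.005], [0.997, 0.074, 0.001], [0.001, 0.005, -1.0]]
ft_force: [0.7, 0.0, -0.2]
opening: 0.028
finger_force: 59.6
```

Emit:
step_arm(targets=[[[-0.034, -0.014, 0], [0, 0, 0], -1], [[-0.07, -0.03, 0], [0, 0, 0], -1], [[-0.107, -0.046, 0], [0, 0, 0], -1], [[-0.144, -0.062, 0], [0, 0, 0], -1], [[-0.181, -0.077, 0], [0, 0, 0], -1], [[-0.218, -0.093, 0], [0, 0, 0], -1], [[-0.255, -0.109, 0], [0, 0, 0], -1], [[-0.29, -0.124, 0], [0, 0, 0], -1]])

```text
t: 49.97
ee_pos: [0.5293, -0.2002, 0.2477]
orientation: [[-0.074, 0.997, 0.001], [0.997, 0.074, -0.0], [-0.0, 0.001, -1.0]]
ft_force: [1.2, -0.6, -0.1]
opening: 0.0277
finger_force: 59.6
```

Emit:
step_arm(targets=[[[-0.02, -0.01, 0], [0, 0, 6.4], -1], [[-0.045, -0.02, 0], [0, 0, 12.8], -1], [[-0.075, -0.032, 0], [0, 0, 19.2], -1], [[-0.1, -0.043, 0], [0, 0, 25.6], -1], [[-0.125, -0.054, 0], [0, 0, 32], -1], [[-0.15, -0.0645, 0], [0, 0, 38.4], -1], [[-0.15, -0.0645, 0], [0, 0, 44.5], -1], [[-0.15, -0.0645, 0], [0, 0, 44.5], -1]])

```text
t: 50.63
ee_pos: [0.4762, -0.3543, 0.2474]
orientation: [[0.652, 0.758, 0.0], [0.758, -0.652, -0.001], [-0.0, 0.001, -1.0]]
ft_force: [0.6, 1.4, -1.9]
opening: 0.0281
finger_force: 59.5
```

Emit:
step_arm(targets=[[[0, 0, 0], [0, 0, 0], -1], [[0, 0, 0], [0, 0, 0], -1], [[0, 0, 0], [0, 0, 0], -1]])

```text
t: 50.88
ee_pos: [0.4781, -0.3513, 0.2469]
orientation: [[0.642, 0.767, 0.0], [0.767, -0.642, 0.001], [0.001, -0.0, -1.0]]
ft_force: [0.5, 0.0, -0.6]
opening: 0.0286
finger_force: 59.5
```

Run:
```python
from h import *
o=observe();s,P=grab("wrist","w11"); print(o["t"],np.round(o["ee_pos"],4),o["ft_force"],o["opening"],o["finger_force"])
held(P,o);tote(P);gtop(P,.4725,-.2948)
go(.4775,-.3530,.0795,-40.2)
```

```text
50.8833 [ 0.4781 -0.3513  0.2469] [ 0.52927699  0.0336877  -0.60336306] 0.02856344750769024 59.53515350818634
held: top z -0.0478 x range [0.0059 0.0137] mid 0.0098 y [-0.0091  0.0121]
tote ((444.5903625488281, -297.2579345703125), (120.77513885498047, 176.34629821777344), 4.715253829956055) 2676 [ 0.3868 -0.3828  0.064 ] [ 0.5117 -0.2052  0.0721]
gtop [ 470.1 -297.1] 11.9 0.1427
shift [-0.0017, 0.0006, 0.1673] turn [-0.0, -0.04, 0.2] n 4.0
```

View pics/w11.png

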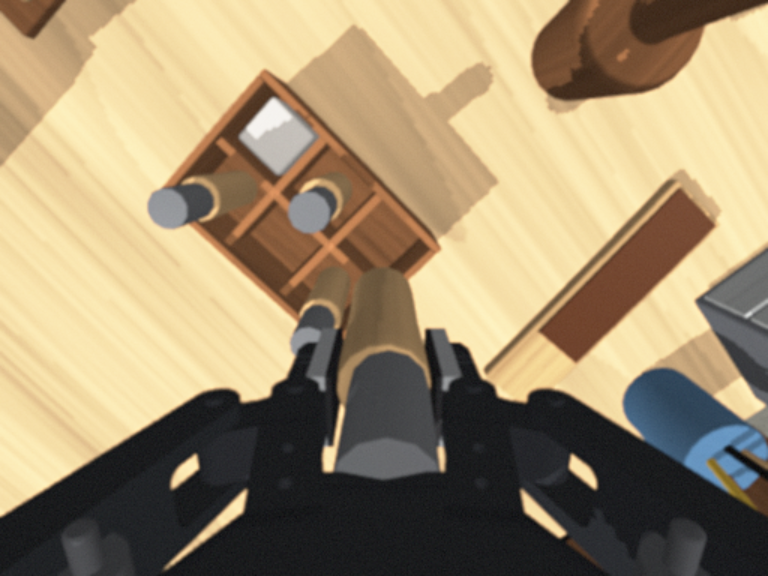

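The held tool is over the free corner compartment (about (385,255)); the three placed tools stand at (168,208), (312,212) and (320,330). I'll lower diagonally between the neighbours.

Emit:
step_arm(targets=[[[-0.0017, 0.0006, 0.03], [0, 0, 0], -1], [[-0.0017, 0.0006, 0.06], [0, 0, 0], -1], [[-0.0017, 0.0006, 0.09], [0, 0, 0], -1], [[-0.0017, 0.0006, 0.11], [0, 0, 0], -1], [[-0.0017, 0.0006, 0.13], [0, 0, 0], -1], [[-0.0017, 0.0006, 0.14], [0, 0, 0], -1], [[-0.0017, 0.0006, 0.14], [0, 0, 0], -1], [[-0.0017, 0.0006, 0.14], [0, 0, 0], -1]])

```text
t: 51.6
ee_pos: [0.477, -0.3541, 0.1071]
orientation: [[0.645, 0.764, -0.0], [0.764, -0.645, 0.0], [-0.0, -0.0, -1.0]]
ft_force: [0.2, -0.4, 0.4]
opening: 0.0281
finger_force: 59.6
```

Run:
```python
from h import *
o=observe(); print(o["t"],np.round(o["ee_pos"],4),o["ft_force"])
go(.4775,-.3530,.079,-40.2)
```

```text
51.6 [ 0.477  -0.3541  0.1071] [ 0.23389646 -0.44567731  0.37555088]
shift [0.0012, -0.0003, 0.0281] turn [-0.01, 0.0, 0.04] n 0.7
```

Emit:
step_arm(targets=[[[0.001, 0, 0.01], [0, 0, 0], -1], [[0.001, 0, 0.018], [0, 0, 0], -1], [[0.001, 0, 0.024], [0, 0, 0], -1], [[0.001, 0, 0.028], [0, 0, 0], -1], [[0.001, 0, 0.028], [0, 0, 0], -1], [[0.001, 0, 0.028], [0, 0, 0], -1], [[0.001, 0, 0.028], [0, 0, 0], -0.2], [[0.001, 0, 0.028], [0, 0, 0], -0.1]])

```text
t: 52.27
ee_pos: [0.4776, -0.3537, 0.0791]
orientation: [[0.646, 0.764, 0.001], [0.764, -0.646, -0.0], [0.0, 0.001, -1.0]]
ft_force: [0.2, -0.4, -0.8]
opening: 0.0384
finger_force: 0.0
```

Emit:
step_arm(targets=[[[0, 0, 0], [0, 0, 0], 0], [[0, 0, 0], [0, 0, 0], 0], [[0, 0, -0.01], [0, 0, 0], 0], [[0, 0, -0.03], [0, 0, 0], 0], [[0, 0, -0.06], [0, 0, 0], 0], [[0, 0, -0.1], [0, 0, 0], 0], [[0, 0, -0.14], [0, 0, 0], 0.5], [[0, 0, -0.18], [0, 0, 0], 1]])

```text
t: 52.93
ee_pos: [0.4767, -0.3535, 0.2614]
orientation: [[0.646, 0.763, -0.0], [0.763, -0.646, -0.0], [-0.0, 0.0, -1.0]]
ft_force: [0.9, -0.4, 0.5]
opening: 0.0652
finger_force: 0.0
```

Emit:
step_arm(targets=[[[-0.03, 0, -0.02], [0, 0, 0], 1], [[-0.06, 0, -0.05], [0, 0, 0], 1], [[-0.09, 0, -0.05], [0, 0, 0], 1], [[-0.09, 0, -0.05], [0, 0, 0], 1], [[-0.09, 0, -0.05], [0, 0, 0], 1], [[-0.09, 0, -0.05], [0, 0, 0], 1]])

```text
t: 53.43
ee_pos: [0.4193, -0.4217, 0.3089]
orientation: [[0.646, 0.763, 0.0], [0.763, -0.646, 0.001], [0.001, -0.0, -1.0]]
ft_force: [0.6, 0.5, -0.6]
opening: 0.0852
finger_force: 0.0
```

Run:
```python
from h import *
o=observe();s,P=grab("wrist","w12"); print(o["t"],np.round(o["ee_pos"],4),o["ft_force"],o["opening"])
tote(P)
for x,y in [(.415,-.356),(.470,-.297),(.411,-.242),(.477,-.353)]: gtop(P,x,y)
```

```text
53.4333 [ 0.4193 -0.4217  0.3089] [ 0.60099636  0.53618654 -0.64193114] 0.08523452277224076
tote ((444.6705627441406, -297.1265869140625), (120.94435119628906, 176.5534210205078), 4.787385940551758) 2136 [ 0.3902 -0.3898  0.0641] [ 0.5112 -0.2447  0.0725]
gtop [ 415.4 -356.5] 11.8 0.1426
gtop [ 470.3 -297.3] 11.8 0.1427
gtop [ 410.4 -243.9] 12.1 0.1427
gtop [ 478.3 -352.2] 12.0 0.1428
```

View pics/w12.png

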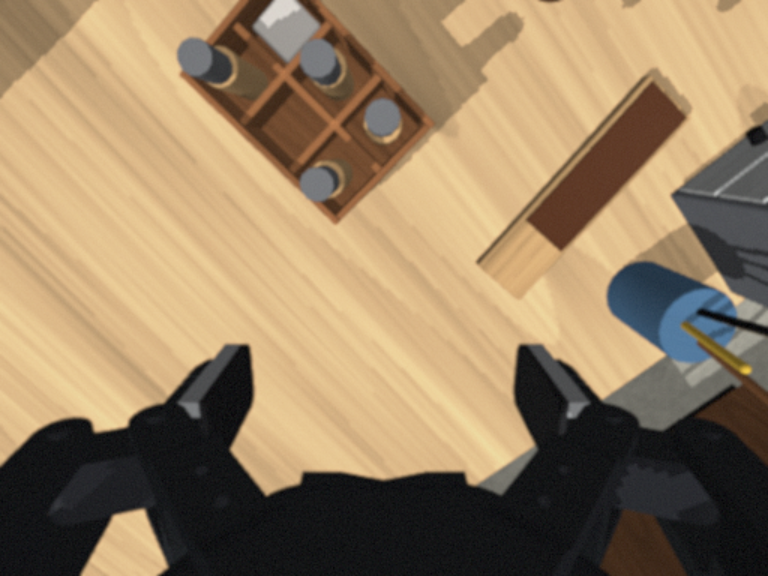

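All four guarded tools stand in the tote at (195,57), (320,62), (382,120) and (322,183), their guard tops level at 0.1427 (fully home). The gripper is clear, so I'm handing in.

```bash
python3 -c "
from rig import ticket
print(ticket.finish_job())"
```

```text
the job is handed in; nothing more can be done
None
```

I handed the job in at about 53 s: all four carving tools stand handle down in the tote with their guards fully home by my measurements, the brush is still in the rack, and the hand-in returned no verdict.

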